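# Pack the microscope's field coils into their carrier

### The arm

A 6-joint arm with a two-finger parallel gripper is mounted at the origin on the work surface. World frame = base frame: x ahead of the robot, y to its left, z up, the work surface at z = 0. Lengths are in m, angles in rad, forces in N, time in s.
With the tool pointing down it reaches from about 0.375 to 0.9 m from the base axis. Payload 3.1 kg.
Tool frame: the origin (TCP) lies midway between the tips of the shut fingers; the grasp point (between the pads) lies 19 mm behind it; x points along the fingers, z is the direction in which the jaws open and shut, and the axes are right-handed (so a half turn about x gives the same grasp; the last joint's range is limited). The gripper opens to 87 mm and grips with 3 to 60 N. Pads are 19 mm wide; open, the fingers measure 117 mm over their backs; the gripper's body (75 mm by 190 mm) begins 51 mm behind the grasp point.
Start: joints at [-1.498, 0.527, 1.433, -0, 1.181, -0.178], TCP at [0.155, -0.605, 0.198] pointing down, gripper open.
Joint ranges: [-3.08, 3.08], [-0.75, 2.2], [0.22, 2.44], [-1.43, 4.57], [0, 2.65], [-2.85, 2.85]. Speed limits (rad/s): [2.79, 2.79, 3.14, 3.14, 3.14, 3.14].

### API

Orientations are given as a unit quaternion [x, y, z, w].
In Python, from rig import robot, optics, workorder gives the robot as it stands.
- The arm moves only by the tool arm_command, never from a script. Its argument "plan" is a list of rows, each a list of 7 numbers: the shift along the tool's x, y, z in cm, then the turn, a rotation vector about the tool's x, y, z in rad, then the finger opening in cm, from 0 to 8.7. In form: [[x, y, z, ax, ay, az, gripper], ...]. A call has 1 to 12 rows; each row shifts and turns the pose as measured when the row begins, along the tool's axes as they then stand; what a row does not reach is not made up. A row lasts 1/8 s, in which the tool goes at most 62.5 mm and 10.7 degrees, less where a joint would pass 70% of its speed; a pose out of reach is approached as far as the arm can. A call with a gripper value outside its range is refused whole. The fingers move at their own pace and stop on an object; "grip_force" is the grip in N (left out, the last holds). Time passes only in rows, so rows that do not move let the fingers close. It gives the time, the measured TCP pose, the force and the opening at its end, in the units of the state.
- robot.get_obs(): the state, without advancing time (a new reading comes with each control period).
- optics.camera(name): name is "side" or "top"; returns (picture, depth): 480x640x3 uint8, blue, green, red; 480x640 float32, m along the optical axis (not along the pixel's ray), 0 where there is no reading.
- optics.camera_info(name): a dict with "mtx" (3x3 intrinsics, pixels), "position" and "rotation" of the camera in the world. Camera axes: x right, y down, z forward; pixel columns grow to the right and rows downward; lengths in m; the calibration is good to about 2 mm. A picture is of the moment at which its call begins. camera_info takes no time and is no camera call.
- workorder.hand_in(): hands the job in, once; it reports no verdict.
The state is a dict: "time": time; "q": joint angles; "joint_velocities": joint speeds; "joint_torque": joint torques, N m; "position": TCP position; "tool_rot": TCP orientation; "ft_force": force on the tool from outside, world axes, zero at the start; "moment": the same for the moment, N m; "grip_width": finger opening in m.
Only numpy, scipy, OpenCV 4.12 (cv2) and the standard library are available. Lean on these libraries where they do the work, as an engineer would, in place of code of your own. Each camera call takes 0.05 s, during which the arm holds its last target. There are 200 camera calls.

### The job

The magnet stand is being packed away. First switch the coil driver off by swinging its lever all the way over, away from you; then slide every copper coil up off its post and set it down flat in an empty compartment of the blue carrier, one coil to a compartment, without dropping it. When all the coils are in, lower the cover plate over the carrier's two pins until it lies flush on all four pillars, let go of it, and leave everything else as it is.

Things in the scene. Friction and masses are not known exactly. Their poses are not given: they have to be found in the camera images.
- lever (a joint): toggle lever of the coil driver, rad: 0 (on) = leaning 0.5 rad from vertical towards the driver's -x side (the robot's side); it swings about the driver's y axis to 1.0 (off) = leaning 0.5 rad towards +x. Stays where it is left; light (below 2 N at the tip). It starts within 0.15 of on
- lever_tip (a point): centre of the lever's red ball, 26 mm across, on a 10 mm thick, 80 mm long steel rod. The rod's pivot is 67 mm above the bench, at the middle of the driver
- driver: fixed white coil driver box, 100 (x) x 150 (y) x 45 mm, with the lever on a grey block (70 x 50 x 25 mm) on its top. Origin: centre of its underside on the bench; x points away from the robot (yaw within 0.15 rad)
- stand: fixed grey magnet stand, 170 x 170 x 12 mm plate with four upright steel posts at x, y = +-50 mm in its frame, each 16 mm thick with a tapered tip, tops 70 mm above the bench. Origin: centre of its underside; z up. Three or four of the posts carry a coil, which stands on the plate with its post reaching 18 mm above it
- carrier: fixed blue carrier, 196 (x) x 218 (y) mm. On its 8 mm floor, a rim and ribs 4 mm thick and 8 mm high make six compartments, each 92 (x) x 66 (y) mm, centred at x = +-48 and y = +70, 0, -70 mm. A 16 mm square pillar stands in each corner (x = +-86, y = +-97 mm), tops 56 mm above the bench. Origin: centre of its underside on the bench; x roughly away from the robot (yaw within 0.15 rad)
- pin1 (a point): tip of the upright steel pin on the carrier's pillar at (+86, +97) mm: 10 mm thick, 20 mm high above the pillar, tapered over its top 8 mm
- pin2 (a point): tip of the like pin on the carrier's opposite pillar, at (-86, -97) mm
- cover: loose cover plate, aluminium, 202 (x) x 224 (y) x 6 mm, about 350 g, with two 14 mm through holes at (+86, +97) and (-86, -97) mm in its frame, so it fits in two ways, half a turn apart. On it stands a black bar handle: 14 mm wide (along x), 110 mm long (along y), 14 mm high, on two legs at y = +-48 mm. Origin: centre of the handle bar, 38 mm above the plate's underside. It starts flat on the bench; z up. Seated flush on the pillars, its origin is 94 mm above the bench
- coil1: black-flanged bobbin with copper winding: a stiff ring 52 mm in outer diameter, 40 mm high, 22 mm bore, about 180 g. Origin at its centre, half-way up; z is its axis. It starts on the stand's post at (+50, +50) mm, or is absent
- coil2: black-flanged bobbin with copper winding: a stiff ring 52 mm in outer diameter, 40 mm high, 22 mm bore, about 180 g. Origin at its centre, half-way up; z is its axis. It starts on the stand's post at (+50, -50) mm, or is absent
- coil3: black-flanged bobbin with copper winding: a stiff ring 52 mm in outer diameter, 40 mm high, 22 mm bore, about 180 g. Origin at its centre, half-way up; z is its axis. It starts on the stand's post at (-50, +50) mm, or is absent
- coil4: black-flanged bobbin with copper winding: a stiff ring 52 mm in outer diameter, 40 mm high, 22 mm bore, about 180 g. Origin at its centre, half-way up; z is its axis. It starts on the stand's post at (-50, -50) mm, or is absent
- stored1: black-flanged bobbin with green winding: a stiff ring 52 mm in outer diameter, 40 mm high, 22 mm bore, about 180 g. Origin at its centre, half-way up; z is its axis. A coil already stored in the carrier's compartment at (+48, +70) mm, or absent (one or two of the six are present); it stays there
- stored2: black-flanged bobbin with green winding: a stiff ring 52 mm in outer diameter, 40 mm high, 22 mm bore, about 180 g. Origin at its centre, half-way up; z is its axis. A coil already stored in the carrier's compartment at (+48, +0) mm, or absent (one or two of the six are present); it stays there
- stored3: black-flanged bobbin with green winding: a stiff ring 52 mm in outer diameter, 40 mm high, 22 mm bore, about 180 g. Origin at its centre, half-way up; z is its axis. A coil already stored in the carrier's compartment at (+48, -70) mm, or absent (one or two of the six are present); it stays there
- stored4: black-flanged bobbin with green winding: a stiff ring 52 mm in outer diameter, 40 mm high, 22 mm bore, about 180 g. Origin at its centre, half-way up; z is its axis. A coil already stored in the carrier's compartment at (-48, +70) mm, or absent (one or two of the six are present); it stays there
- stored5: black-flanged bobbin with green winding: a stiff ring 52 mm in outer diameter, 40 mm high, 22 mm bore, about 180 g. Origin at its centre, half-way up; z is its axis. A coil already stored in the carrier's compartment at (-48, +0) mm, or absent (one or two of the six are present); it stays there
- stored6: black-flanged bobbin with green winding: a stiff ring 52 mm in outer diameter, 40 mm high, 22 mm bore, about 180 g. Origin at its centre, half-way up; z is its axis. A coil already stored in the carrier's compartment at (-48, -70) mm, or absent (one or two of the six are present); it stays there
- dishes: stack of white dishes, 90 mm across, 30 mm high, standing on the bench; leave alone
- reagent: amber jar, 60 mm across, 100 mm high, standing on the bench; leave alone
- tipbox: blue box with grey lid, 85 x 125 x 65 mm, on the bench; leave alone
- screwdriver: screwdriver lying on the bench near the robot; leave alone
- tape: yellow ring of tape, 90 mm across, 19 mm high, lying flat on the bench; leave alone
- flask: white can, 56 mm across, 90 mm high, standing on the bench; leave alone

How it is judged:
By the outcome, as a careful person would: the job done as asked, in the order asked, and still so for the second after the job is handed in, with the robot touching nothing.
Of coil1, coil2, coil3, coil4 only 3 to 4 are there at a start; the rules pass over those that are not, and their reading is None.
Of stored1, stored2, stored3, stored4, stored5, stored6 only 1 to 2 are there at a start; the rules pass over those that are not, and their reading is None.
At some moment in a run one of cover may be knocked a few centimetres aside while the robot is not near it.
It also fails if it takes over 208 s, if anything falls off the work surface, if the arm or the gripper's body presses on something with over 40 N, if the wrist force passes 120 N, or if a joint passes its speed limit or range.

## Working session

There is one attempt and no reset: what is moved stays moved. The work goes in short steps, Python scripts to look and compute and a tool call to move; the robot and the scene stay as the last step left them, time stands still between calls to the robot, and variables do not carry over. Pictures are saved under pics/ and viewed, about 12 in all and at most 16, crops included, and the job is handed in when it is done.

Besides the shell and the picture viewer there is one more tool, called after "Request:" as name(argument=value, ...) on one line, values as JSON. arm_command: Moves the arm, as the interface text tells. Its arguments: {"type":"object","properties":{"plan":{"type":"array"},"grip_force":{"type":"number"}},"required":["plan"]}

```bash
ls; mkdir -p pics; cat > h.py <<'E'
import numpy as np, cv2
from scipy.spatial.transform import Rotation as R
from rig import robot, optics, workorder
def cam(n):
    p,d=optics.camera(n); i=optics.camera_info(n); return p,d,i
def pose(i):
    r=np.array(i["rotation"],float)
    r = r if r.shape==(3,3) else R.from_quat(r).as_matrix()
    return np.array(i["mtx"],float).reshape(3,3), r, np.array(i["position"],float)
def ray(i,u,v,z):
    K,r,p=pose(i); d=r@np.linalg.inv(K)@np.array([u,v,1.]); return p+d*(z-p[2])/d[2]
def cloud(d,i):
    K,r,p=pose(i); v,u=np.mgrid[:480,:640]
    c=np.stack([(u-K[0,2])/K[0,0]*d,(v-K[1,2])/K[1,1]*d,d],-1); return c@r.T+p
E
python3 - <<'E'
from h import *
for n in("top","side"):
    p,d,i=cam(n); cv2.imwrite(f"pics/{n}0.png",p); np.savez(f"{n}0.npz",p=p,d=d); print(n,i)
o=robot.get_obs(); print(o)
print(R.from_quat(o["tool_rot"]).as_matrix().round(3))
E
```

```text
pics
top {'mtx': array([[470.41544867,   0.        , 319.63144014],
       [  0.        , 470.41544867, 232.26554019],
       [  0.        ,   0.        ,   1.        ]]), 'position': array([0.28900132, 0.00728166, 1.40389918]), 'rotation': array([ 0.70779831, -0.70059463,  0.06738471, -0.06039888])}
side {'mtx': array([[500.63077513,   0.        , 321.33392976],
       [  0.        , 500.63077513, 239.03245682],
       [  0.        ,   0.        ,   1.        ]]), 'position': array([0.21483443, 0.82865642, 1.09932895]), 'rotation': array([-0.15321523,  0.91963618, -0.35641939,  0.06131564])}
{'time': 0.1, 'q': array([-1.49853531e+00,  5.28376155e-01,  1.43376630e+00, -4.05259133e-06,
        1.18138916e+00, -1.78498345e-01]), 'joint_velocities': array([ 0.00076076, -0.00120218, -0.00157338, -0.00042168, -0.00184159,
        0.00067054]), 'joint_torque': array([-4.08207907e-04, -4.40986526e+01, -1.77150536e+01,  6.34172140e-02,
        5.33880503e-02, -4.49851484e-05]), 'position': array([ 0.15506431, -0.6047368 ,  0.19707022]), 'tool_rot': array([ 0.43405768,  0.55906023, -0.43303987,  0.55814162]), 'ft_force': array([ 0.21757709, -0.73326145,  0.76501728]), 'moment': array([-0.04173729, -0.01502065,  0.00435903]), 'grip_width': 0.08693292046385125}
[[-0.     0.969  0.248]
 [ 0.002  0.248 -0.969]
 [-1.     0.    -0.002]]
```

View pics/top0.png

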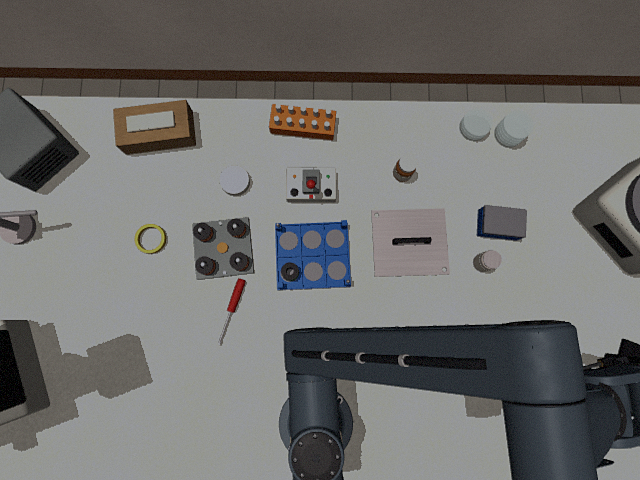

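View pics/side0.png

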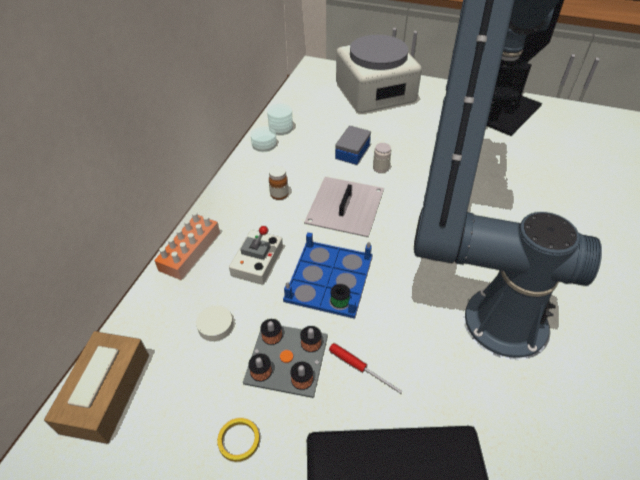

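Top view: four coils on the stand at about (204–238, 227–267), carrier at (313,255) with one stored coil at (290,271), i.e. stored4, driver at (311,184) with its red ball at (312,184), cover at (410,242) with its handle along y. The side view agrees.

```bash
cat > m.py <<'E'
from h import *
def fit(m,w):  # 2D rigid: world=R m+t
    m=np.array(m);w=np.array(w);a=m-m.mean(0);b=w-w.mean(0)
    th=np.arctan2((a[:,0]*b[:,1]-a[:,1]*b[:,0]).sum(),(a*b).sum())
    c,s=np.cos(th),np.sin(th);Q=np.array([[c,-s],[s,c]]);t=w.mean(0)-Q@m.mean(0)
    return th,t,np.linalg.norm(m@Q.T+t-w,axis=1)
def blobs(mask,lo,hi):
    n,l,s,c=cv2.connectedComponentsWithStats(mask.astype(np.uint8))
    return [(c[k],s[k,4]) for k in range(1,n) if lo<=s[k,4]<=hi]
E
python3 - <<'E'
from m import *
z=np.load("top0.npz");p,d=z["p"],z["d"];i=optics.camera_info("top");C=cloud(d,i)
hsv=cv2.cvtColor(p,cv2.COLOR_BGR2HSV);H,S,V=[hsv[...,k].astype(int) for k in range(3)]
def roi(m,x0,x1,y0,y1):
    o=np.zeros_like(m);o[y0:y1,x0:x1]=m[y0:y1,x0:x1];return o
print("bench z",np.median(C[300:315,400:500,2]), C[300:315,400:500,2].std())
# carrier
blue=roi((S>120)&(abs(H-112)<15),260,365,210,300)
ys,xs=np.nonzero(blue);print("blue rect",cv2.minAreaRect(np.c_[xs,ys].astype(np.float32)))
for c,a in blobs(roi(~((S>120)&(abs(H-112)<15)),278,350,224,286),100,500): print("disc",c.round(1),a,ray(i,*c,0.008).round(4),C[int(c[1]),int(c[0])].round(3))
for c,a in blobs(blue&(C[...,2]>.045),3,200): print("pillar",c.round(1),a,ray(i,*c,0.056).round(4))
# coils
blk=roi(V<60,190,258,212,285)
for c,a in blobs(blk,60,800):
    print("coil",c.round(1),a,ray(i,*c,.052).round(4),C[int(c[1]),int(c[0]),2].round(3))
hi=roi((C[...,2]>.046)&(C[...,2]<.06),190,258,212,285)
for c,a in blobs(hi,40,800): print("coil hi",c.round(1),a,ray(i,*c,.052).round(4))
# stand plate
pl=roi((C[...,2]>.007),185,262,205,290);ys,xs=np.nonzero(pl);print("stand",cv2.minAreaRect(np.c_[xs,ys].astype(np.float32)))
# driver
dr=roi((C[...,2]>.03)&(C[...,2]<.055),275,345,155,215);ys,xs=np.nonzero(dr);r=cv2.minAreaRect(np.c_[xs,ys].astype(np.float32));print("driver",r,[ray(i,*q,.045).round(3)[:2] for q in cv2.boxPoints(r)],ray(i,*r[0],.045))
red=roi((S>150)&((H<8)|(H>172)),285,340,160,210)
for c,a in blobs(red,20,400): print("ball",c,a,C[int(c[1]),int(c[0])],ray(i,*c,.14))
# cover
hd=roi(V<60,380,445,220,260)
for c,a in blobs(hd,60,900): print("handle",c,a,ray(i,*c,.038),C[int(c[1]),int(c[0])])
ys,xs=np.nonzero(hd);r=cv2.minAreaRect(np.c_[xs,ys].astype(np.float32));print(r,[ray(i,*q,.038).round(3)[:2] for q in cv2.boxPoints(r)])
for k in ((372,212),(445,270)):
  print(V[k[1]-6:k[1]+7,k[0]-8:k[0]+9])
E
```

```text
bench z -0.0003702692077259817 0.10232488850809116
blue rect ((312.14984130859375, 254.6961212158203), (66.42706298828125, 73.34133911132812), 87.31622314453125)
disc [334.7 238.3] 280 [ 0.5266 -0.0508  0.008 ] [ 0.527 -0.049  0.01 ]
disc [288.2 240.3] 285 [0.5189 0.0887 0.008 ] [0.289 0.007 1.404]
disc [311.6 239.2] 278 [0.5229 0.0187 0.008 ] [0.523 0.02  0.01 ]
disc [336.3 270.1] 288 [ 0.4307 -0.056   0.008 ] [ 0.431 -0.055  0.008]
disc [289.2 271.9] 295 [0.4237 0.0839 0.008 ] [0.427 0.085 0.005]
disc [312.9 271.1] 290 [0.4269 0.0135 0.008 ] [0.427 0.016 0.008]
pillar [343.8 222.7] 33 [ 0.565  -0.0753  0.056 ]
pillar [277.8 226.3] 21 [0.5521 0.1172 0.056 ]
pillar [347.3 282. ] 24 [ 0.3921 -0.0854  0.056 ]
pillar [279.5 284.5] 36 [0.3829 0.1081 0.056 ]
coil [237.9 228. ] 309 [0.5464 0.2339 0.052 ] 0.061
coil [204.4 232.3] 307 [0.5324 0.3308 0.052 ] 0.047
coil [240.7 261.5] 308 [0.4482 0.2217 0.052 ] 0.063
coil [206.6 265.6] 300 [0.4352 0.3193 0.052 ] 0.054
coil hi [235.2 227.1] 205 [0.5489 0.2419 0.052 ]
coil hi [201.4 231. ] 212 [0.5363 0.3397 0.052 ]
coil hi [238.  260.6] 218 [0.4
[... 1857 characters left out ...]
146 144 147 124 115 108  99 131 146 144 146 151 152 154 151]
 [142 148 145 145 141 115 153 158 116  97 141 146 145 150 152 152 152]
 [143 139 141 141 133 151 160 156 160 110 144 141 145 151 149 152 150]
 [147 143 144 144 144 137 149 154 154 104 142 143 144 149 152 152 155]
 [144 144 148 145 146 127 135 150 134 131 146 141 145 149 149 153 148]
 [143 140 142 136 145 141 135 129 140 144 144 145 144 155 154 152 151]
 [144 144 139 138 143 144 144 140 142 144 138 138 143 152 149 153 152]
 [143 144 124 124 123 122 126 127 131 133 117 111 143 152 151 147 156]
 [154 156 155 155 157 154 154 154 153 155 156 157 154 151 150 153 153]
 [153 150 152 154 152 153 151 150 153 149 153 151 151 149 153 149 150]]
```

```bash
python3 - <<'E'
from m import *
z=np.load("side0.npz");p,d=z["p"],z["d"];i=optics.camera_info("side");C=cloud(d,i)
hsv=cv2.cvtColor(p,cv2.COLOR_BGR2HSV);H,S,V=[hsv[...,k].astype(int) for k in range(3)]
red=(S>150)&((H<8)|(H>172));red[:, :255]=0;red[:,275:]=0;red[:215]=0;red[245:]=0
for c,a in blobs(red,20,400): print("ball",c,a,C[int(c[1]),int(c[0])],ray(i,*c,.138))
cv2.imwrite("pics/crop1.png",np.hstack([cv2.resize(p[220:400,230:410],(400,400),interpolation=2),cv2.resize(np.load("top0.npz")["p"][195:295,365:465],(400,400),interpolation=2)]))
E
```

```text
ball [262.93181818 229.95454545] 44 [0.65719011 0.02941216 0.15349208] [0.66070252 0.01873047 0.138     ]
```

View pics/crop1.png

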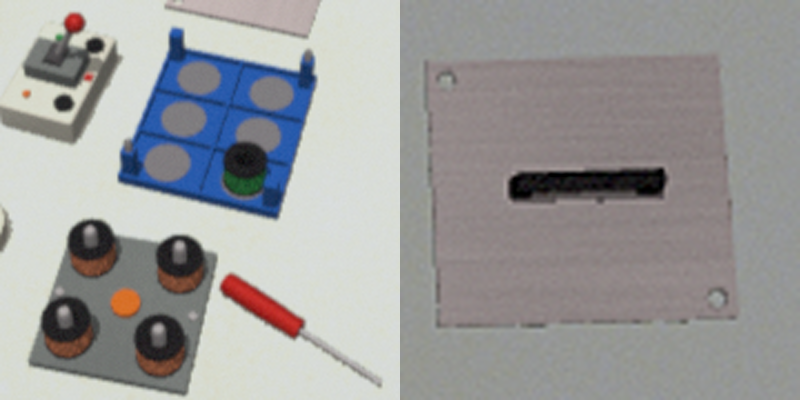

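Side crop confirms: pins on the far-left and near-right pillars, and cover holes at top px (376,214) and (444,270), so the cover already has the right orientation. I'll refine the stand, carrier and cover poses, and work out the lever approach.

```bash
cat >> m.py <<'E'
def to(x,y,z,th=None):
    "tool-axis shift cm and turn about tool x to reach world TCP pose, jaw angle th"
    o=robot.get_obs();M=R.from_quat(o["tool_rot"]).as_matrix();e=np.array([x,y,z])-o["position"]
    a=np.arctan2(M[1,2],M[0,2]);s=(M.T@e*100).round(2)
    tilt=(M.T@np.cross(M[:,0],[0,0,-1])).round(3)
    print("t",o["time"],"pos",o["position"].round(4),"jaw",a.round(3),"f",o["ft_force"].round(1),"w",round(o["grip_width"],4),"| shift",s,"turn_x",None if th is None else round(a-th,3),"tilt fix",tilt)
E
python3 - <<'E'
from m import *
for n in("top","side"):
    z=np.load(n+"0.npz");p=z["p"];i=optics.camera_info(n)
    hsv=cv2.cvtColor(p,cv2.COLOR_BGR2HSV);H,S,V=[hsv[...,k].astype(int) for k in range(3)]
    K,r,P=pose(i)
    def pj(w): q=K@(r.T@(np.array(w)-P));return q[:2]/q[2]
    def near(mask,w,rad,zz,lo=15,hi=900):
        c0=pj(w);m=np.zeros_like(mask);cv2_=m.astype(np.uint8);cv2.circle(cv2_,tuple(int(q) for q in c0),rad,1,-1)
        b=[(c,a) for c,a in blobs(mask&(cv2_>0),lo,hi)]
        if not b: return None
        c,a=max(b,key=lambda t:t[1]);return ray(i,*c,zz)[:2]
    oc=near((S>150)&(H>8)&(H<22)&(V>150),(.49,.277,.012),14,.012); print(n,"orange",oc)
    blue=(S>120)&(abs(H-112)<15)
    mm=[(48,-70),(48,0),(48,70),(-48,-70),(-48,0)];ww=[(.5266,-.0508),(.5229,.0187),(.5189,.0887),(.4307,-.056),(.4269,.0135)]
    g=[near((S<70)&(V<190),(*w,.008),13,.008,60) for w in ww]
    print([q if q is None else q.round(4) for q in g])
    ok=[k for k in range(5) if g[k] is not None];print("carrier",fit(np.array(mm)[ok]/1e3,[g[k] for k in ok]))
    # posts: bright blobs inside black flange
    if n=="top": fl=[(237.9,228),(204.4,232.3),(240.7,261.5),(206.6,265.6)]
    G=[]
    for w in [(.5350,.3345),(.548,.2375),(.4365,.3235),(.449,.2255)]:
        c0=pj((*w,.066));mk=np.zeros((480,640),np.uint8);cv2.circle(mk,tuple(int(q) for q in c0),7,1,-1)
        b=blobs((V>90)&(S<60)&(mk>0),4,120);b=max(b,key=lambda t:t[1]) if b else None
        G.append(None if b is None else ray(i,*b[0],.062)[:2].round(4));
    print("posts",G)
i=optics.camera_info("top");a,b=ray(i,376.5,214.5,.004),ray(i,444.3,269.5,.004)
print("cover holes",a,b,np.linalg.norm(a-b),"mid",(a+b)/2,"yaw",np.arctan2(*(a-b)[1::-1])-np.arctan2(97,86))
to(.657,.024,.21,-1.571)
E
```

```text
top orange None
[array([ 0.5264, -0.051 ]), array([0.5227, 0.0188]), array([0.5188, 0.0886]), array([ 0.4309, -0.0565]), array([0.427 , 0.0136])]
carrier (np.float64(0.055321935770523266), array([0.47481379, 0.01614876]), array([2.17818082e-04, 2.66413698e-05, 5.41042724e-05, 1.75586771e-04,
       1.05507850e-04]))
posts [array([0.5385, 0.3433]), array([0.5517, 0.2433]), array([0.4391, 0.3297]), array([0.4523, 0.2299])]
side orange [0.49794871 0.28111525]
[array([ 0.5292, -0.0531]), array([0.5251, 0.0168]), array([0.5215, 0.0871]), array([ 0.4329, -0.0582]), array([0.4298, 0.0192])]
carrier (np.float64(0.03609709470595482), array([0.47760462, 0.01598462]), array([0.00138518, 0.00106634, 0.0016288 , 0.00262881, 0.0049256 ]))
posts [array([0.5402, 0.3385]), array([0.5524, 0.2416]), array([0.441 , 0.3266]), array([0.4537, 0.2284])]
cover holes [ 0.60224493 -0.17838002  0.004     ] [ 0.43618775 -0.37931554  0.004     ] 0.2606723412734067 mid [ 0.51921634 -0.27884778  0.004     ] yaw 0.034716591642890204
t 0.1 pos [ 0.1551 -0.6047  0.1971] jaw -1.32 f [ 0.2 -0.7  0.8] w 0.0869 | shift [ -1.18  64.23 -48.45] turn_x 0.251 tilt fix [ 0.    -0.002 -0.   ]
```

Request:
arm_command(plan=[[-0.3,2.4,-1.8,0,0,0,5],[-0.3,4.5,-3.4,0,0,0,5],[-0.2,4.8,-3.6,0,0,0,5],[-0.2,4.8,-3.6,0,0,0,5],[0,4.8,-3.6,0,0,0,5],[0,4.8,-3.6,0,0,0,5],[0,4.8,-3.6,0,0,0,5],[0,4.8,-3.6,0,0,0,5],[0,4.8,-3.6,0,0,0,5],[0,4.8,-3.6,0,0,0,5],[0,4.8,-3.6,0,0,0,5],[0,4.8,-3.6,0,0,0,5]], grip_force=8)

```text
time: 1.6
position: [0.5959, -0.0579, 0.2045]
tool_rot: [0.437, 0.558, -0.436, 0.555]
ft_force: [0.7, -0.7, -0.1]
grip_width: 0.0499
```

```bash
python3 -c "
from m import *
to(.657,.025,.21,-1.571)"
```

```text
t 1.6 pos [ 0.5959 -0.0579  0.2045] jaw -1.33 f [ 0.7 -0.7 -0.1] w 0.0499 | shift [-0.53  7.91 -6.6 ] turn_x 0.241 tilt fix [-0.    -0.004  0.001]
```

Request:
arm_command(plan=[[-0.2,2.7,-2.2,0,0,0,5],[-0.2,2.7,-2.2,0,0,0,5],[-0.1,2.5,-2.2,0,0,0,5],[0,0,0,0.12,0,0,5],[0,0,0,0.12,0,0,5],[0,0,0,0,0,0,5]])

```text
time: 2.35
position: [0.6588, 0.0346, 0.2055]
tool_rot: [0.498, 0.504, -0.5, 0.498]
ft_force: [-0.5, 0.5, -0.2]
grip_width: 0.05
```

```bash
python3 -c "
from m import *
to(.657,.025,.122,-1.571)
p,d,i=cam('side');cv2.imwrite('pics/s1.png',cv2.resize(p[120:300,180:420],(800,600)))"
```

```text
t 2.35 pos [0.6588 0.0346 0.2055] jaw -1.568 f [-0.5  0.5 -0.2] w 0.05 | shift [ 8.35 -0.12  1.  ] turn_x 0.003 tilt fix [-0.    -0.005  0.008]
```

View pics/s1.png

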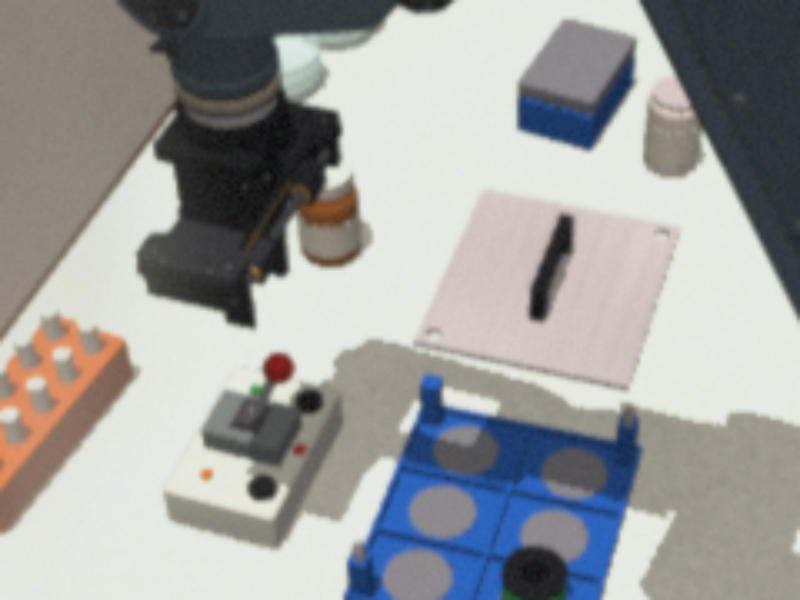

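The gripper hangs above and slightly left of the ball, with the ball at crop px (279,367) and clear space around it. I'll centre, descend, and grip lightly.

Request:
arm_command(plan=[[0,-0.1,1.0,0,0,0,5],[0,0,0,0,0,0,5],[2,0,0,0,0,0,5],[2,0,0,0,0,0,5],[2,0,0,0,0,0,5],[1.6,0,0,0,0,0,5],[0.6,0,0,0,0,0,5],[0,0,0,0,0,0,2],[0,0,0,0,0,0,1],[0,0,0,0,0,0,1],[0,0,0,0,0,0,1]], grip_force=6)

```text
time: 3.78
position: [0.6594, 0.0213, 0.1243]
tool_rot: [0.5, 0.503, -0.498, 0.5]
ft_force: [-0.8, 0.3, 0.8]
grip_width: 0.0181
```

```bash
python3 -c "
from m import *
to(.657,.025,.122,-1.571)"
```

```text
t 3.775 pos [0.6594 0.0213 0.1243] jaw -1.566 f [-0.8  0.3  0.8] w 0.0181 | shift [ 0.23 -0.24 -0.37] turn_x 0.005 tilt fix [ 0.    -0.004  0.001]
```

Request:
arm_command(plan=[[0,0,0,0,0,0,1],[0,0,0,0,0,0,1],[0,0,0,0,0,0,1]])

```text
time: 4.15
position: [0.6599, 0.0213, 0.1259]
tool_rot: [0.5, 0.502, -0.498, 0.501]
ft_force: [-0.3, -0.7, 2.7]
grip_width: 0.0133
```

```bash
python3 -c "
from m import *
to(.657,.025,.122,-1.571)
p,d,i=cam('side');cv2.imwrite('pics/s2.png',cv2.resize(p[170:290,200:360],(800,600)))"
```

```text
t 4.15 pos [0.6599 0.0213 0.1259] jaw -1.566 f [-0.3 -0.7  2.7] w 0.0133 | shift [ 0.4  -0.29 -0.37] turn_x 0.005 tilt fix [-0.    -0.004 -0.001]
```

View pics/s2.png

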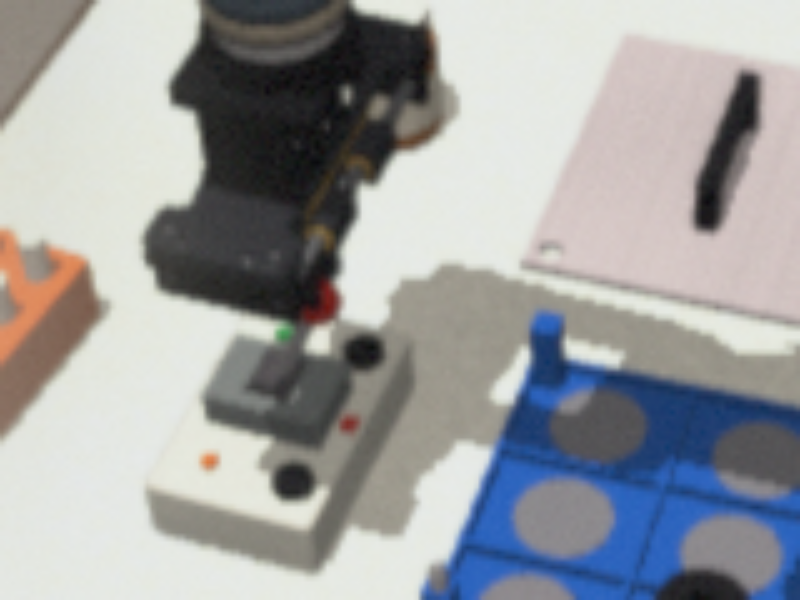

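The ball (px 322,300) sticks out of the jaws on the −x side, so the pads are gripping too far +x. I'll reopen, shift 1.3 cm toward the robot, go slightly lower and regrip.

Request:
arm_command(plan=[[0,0,0,0,0,0,5],[0,0,0,0,0,0,5],[0,0,0,0,0,0,5],[0.3,-1.3,0,0,0,0,5],[0.4,0,0,0,0,0,5],[0,0,0,0,0,0,2],[0,0,0,0,0,0,1],[0,0,0,0,0,0,1],[0,0,0,0,0,0,1],[0,0,0,0,0,0,1],[0,0,0,0,0,0,1]])

```text
time: 5.58
position: [0.648, 0.0213, 0.1171]
tool_rot: [0.5, 0.502, -0.497, 0.501]
ft_force: [-0.7, -0.7, -0.7]
grip_width: 0.0241
```

Request:
arm_command(plan=[[-0.55,1.25,0,0,0,0,1],[-0.3,1.25,0,0,0,0,1],[-0.1,1.35,0,0,0,0,1],[0.1,1.35,0,0,0,0,1],[0.3,1.25,0,0,0,0,1],[0.55,1.25,0,0,0,0,1],[0.2,0.4,0,0,0,0,1],[0,0,0,0,0,0,1]])

```text
time: 6.58
position: [0.7265, 0.0218, 0.1139]
tool_rot: [0.496, 0.506, -0.501, 0.497]
ft_force: [-0.9, 0.0, -0.6]
grip_width: 0.0246
```

```bash
python3 -c "
from m import *
to(.724,.0213,.118,-1.571)"
```

```text
t 6.575 pos [0.7265 0.0218 0.1139] jaw -1.565 f [-0.9  0.  -0.6] w 0.0246 | shift [-0.4  -0.26  0.05] turn_x 0.006 tilt fix [-0.    -0.004  0.015]
```

Request:
arm_command(plan=[[0.15,0.4,0,0,0,0,1],[0.15,0.4,0,0,0,0,1],[0,0,0,0,0,0,1]])

```text
time: 6.95
position: [0.7302, 0.0219, 0.1119]
tool_rot: [0.493, 0.509, -0.504, 0.494]
ft_force: [-1.2, 0.4, 0.1]
grip_width: 0.0253
```

Request:
arm_command(plan=[[0.1,0.5,0,0,0,0,1],[0,0.4,0,0,0,0,1],[0,0,0,0,0,0,5],[0,0,0,0,0,0,5],[0,0,0,0,0,0,5],[-2,0,0,0,0,0,5],[-4,0,0,0,0,0,5],[-3,0,0,0,0,0,5],[0,-4,0,0,0,0,5],[0,-6,0,0,0,0,5],[0,-6,0,0,0,0,5],[0,0,0,0,0,0,5]])

```text
time: 8.45
position: [0.5789, 0.02, 0.2154]
tool_rot: [0.493, 0.507, -0.503, 0.496]
ft_force: [0.8, 0.4, 0.5]
grip_width: 0.0501
```

```bash
python3 -c "
from m import *
for n,c in (('side',(170,290,200,360)),('top',(140,230,250,370))):
    p,d,i=cam(n);cv2.imwrite(f'pics/l_{n}.png',cv2.resize(p[c[0]:c[1],c[2]:c[3]],(400,300)))
    hsv=cv2.cvtColor(p,cv2.COLOR_BGR2HSV);H,S,V=[hsv[...,k].astype(int) for k in range(3)]
    m=(S>150)&((H<8)|(H>172));m[:c[0]]=0;m[c[1]:]=0;m[:,:c[2]]=0;m[:,c[3]:]=0
    for q,a in blobs(m,20,400): print(n,q,a,ray(i,*q,.139),cloud(d,i)[int(q[1]),int(q[0])])
cv2.imwrite('pics/l.png',np.hstack([cv2.imread('pics/l_side.png'),cv2.imread('pics/l_top.png')]))
to(.453,.229,.2,.09)"
```

```text
side [238.91891892 224.45945946] 37 [0.72907235 0.02166054 0.139     ] [0.72796576 0.02740955 0.14674112]
t 8.55 pos [0.5868 0.0188 0.2172] jaw -1.564 f [ 0.5  0.5 -0.1] w 0.0502 | shift [  1.86 -13.23 -21.11] turn_x -1.654 tilt fix [-0.    0.    0.01]
```

View pics/l.png

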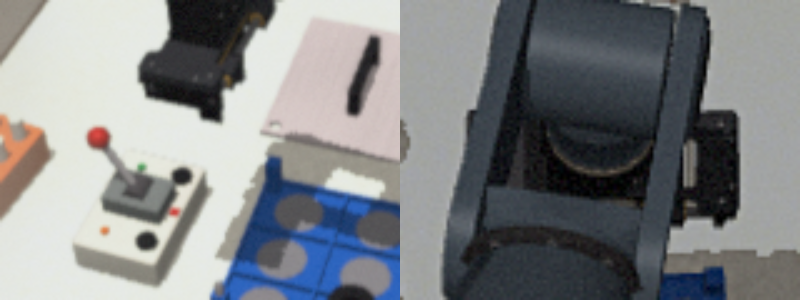

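Lever now leans away, ball at (0.729, 0.022): about +0.5 rad from the pivot, so it is off. Next I turn the jaws along x and go to coil4.

Request:
arm_command(plan=[[0,0,0,-0.184,0,0,8],[0,0,0,-0.184,0,0,8],[0,0,0,-0.184,0,0,8],[0,0,0,-0.184,0,0,8],[0,0,0,-0.184,0,0,8],[0,0,0,-0.184,0,0,8],[0,0,0,-0.184,0,0,8],[0,0,0,-0.184,0,0,8],[0,0,0,-0.184,0,0,8],[0,0,0,0,0,0,8]])

```text
time: 9.8
position: [0.62, 0.0142, 0.2297]
tool_rot: [-0.047, 0.693, 0.04, 0.718]
ft_force: [0.7, 0.7, -0.8]
grip_width: 0.0798
```

```bash
python3 -c "
from m import *
to(.453,.229,.15,.09)"
```

```text
t 9.8 pos [0.62   0.0142 0.2297] jaw 0.124 f [ 0.7  0.7 -0.8] w 0.0798 | shift [  7.24  23.46 -14.19] turn_x 0.034 tilt fix [-0.     0.034  0.011]
```

Request:
arm_command(plan=[[0,0,0,0.03,0.034,0.01,8],[0.3,3.5,-2.1,0,0,0,8],[0.5,4.2,-2.5,0,0,0,8],[0.5,4.2,-2.5,0,0,0,8],[0.5,4.2,-2.5,0,0,0,8],[0.5,4.2,-2.5,0,0,0,8],[0.5,3,-2,0,0,0,8],[0,0,0,0,0,0,8]])

```text
time: 10.8
position: [0.4743, 0.242, 0.2043]
tool_rot: [-0.021, 0.698, 0.022, 0.715]
ft_force: [0.3, -0.9, -0.1]
grip_width: 0.0799
```

```bash
python3 -c "
from m import *
to(.453,.229,.10,.09)"
```

```text
t 10.8 pos [0.4743 0.242  0.2043] jaw 0.062 f [ 0.3 -0.9 -0.1] w 0.0799 | shift [10.38 -1.17 -2.45] turn_x -0.028 tilt fix [ 0.     0.023 -0.   ]
```

Request:
arm_command(plan=[[0,-0.6,-1.2,-0.028,0.023,0,8.7],[2,-0.6,-1.2,0,0,0,8.7],[4,0,0,0,0,0,8.7],[2,0,0,0,0,0,8.7],[0,0,0,0,0,0,8.7]])

```text
time: 11.42
position: [0.4589, 0.2235, 0.1249]
tool_rot: [-0.029, 0.704, 0.029, 0.709]
ft_force: [-0.4, -0.4, 1.1]
grip_width: 0.0867
```

```bash
python3 -c "
from m import *
to(.453,.229,.026,.09)
p,d,i=cam('side');cv2.imwrite('pics/c1.png',cv2.resize(p[230:410,220:420],(640,576)))"
```

```text
t 11.425 pos [0.4589 0.2235 0.1249] jaw 0.082 f [-0.4 -0.4  1.1] w 0.0867 | shift [ 9.89  0.6  -0.62] turn_x -0.008 tilt fix [-0.     0.007  0.   ]
```

View pics/c1.png

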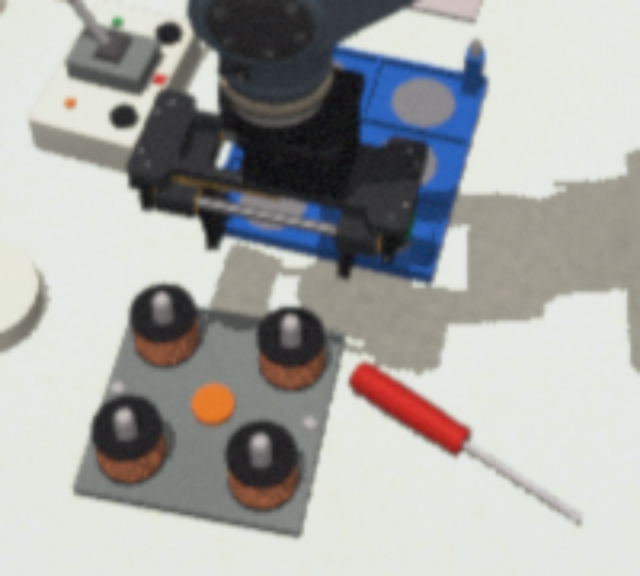

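Gripper at z 0.125 above coil4 (crop px 290,345), jaws lined up with the stand's x. I'll correct and descend.

Request:
arm_command(plan=[[0,0.6,-0.6,-0.008,0.007,0,8.7],[2,0,0,0,0,0,8.7],[3,0,0,0,0,0,8.7],[1.5,0,0,0,0,0,8.7],[0,0,0,0,0,0,8.7]])

```text
time: 12.1
position: [0.4584, 0.2308, 0.0648]
tool_rot: [-0.031, 0.702, 0.033, 0.711]
ft_force: [-0.3, 0.7, -0.1]
grip_width: 0.0868
```

```bash
python3 -c "
from m import *
to(.453,.229,.026,.09)"
```

```text
t 12.1 pos [0.4584 0.2308 0.0648] jaw 0.09 f [-0.3  0.7 -0.1] w 0.0868 | shift [ 3.87 -0.14 -0.61] turn_x 0.0 tilt fix [-0.     0.014 -0.002]
```

Request:
arm_command(plan=[[0.5,-0.1,-0.6,0,0.014,0,8.7],[1.5,0,0,0,0,0,8.7],[1.2,0,0,0,0,0,8.7],[0.6,0,0,0,0,0,8.7],[0,0,0,0,0,0,8.7]])

```text
time: 12.72
position: [0.4537, 0.2298, 0.0259]
tool_rot: [-0.031, 0.706, 0.033, 0.707]
ft_force: [0.2, -0.6, 0.0]
grip_width: 0.0869
```

```bash
python3 -c "
from m import *
to(.453,.229,.026,.09)"
```

```text
t 12.725 pos [0.4537 0.2298 0.0259] jaw 0.09 f [ 0.2 -0.6  0. ] w 0.0869 | shift [-0.01 -0.07 -0.08] turn_x 0.0 tilt fix [-0.     0.002 -0.003]
```

Well aligned. Close and check.

Request:
arm_command(plan=[[0,0,0,0,0,0,4],[0,0,0,0,0,0,4],[0,0,0,0,0,0,4],[0,0,0,0,0,0,4],[0,0,0,0,0,0,4],[0,0,0,0,0,0,4],[0,0,0,0,0,0,4]], grip_force=25)

```text
time: 13.6
position: [0.45, 0.2296, 0.028]
tool_rot: [-0.031, 0.708, 0.033, 0.705]
ft_force: [-2.4, 0.5, 0.1]
grip_width: 0.0408
```

Opening 41 mm is less than the 52 mm expected, so I'll look before lifting.

```bash
python3 -c "
from m import *
to(.453,.229,.026,.09)
p,d,i=cam('side');cv2.imwrite('pics/c2.png',cv2.resize(p[280:400,230:390],(800,600),interpolation=cv2.INTER_CUBIC))"
```

```text
t 13.6 pos [0.45   0.2296 0.028 ] jaw 0.09 f [-2.4  0.5  0.1] w 0.0408 | shift [ 0.2  -0.09  0.3 ] turn_x 0.0 tilt fix [-0.    -0.004 -0.003]
```

View pics/c2.png

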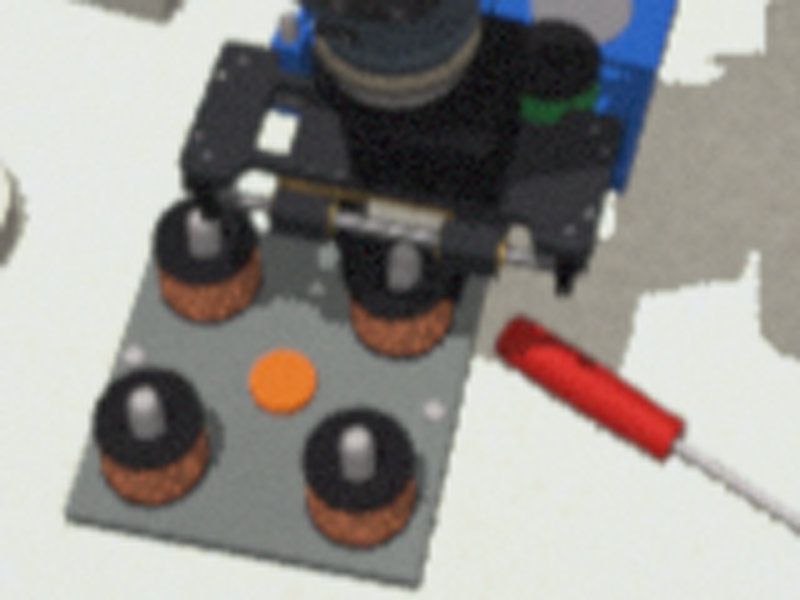

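```bash
python3 -c "
from m import *
p,d,i=cam('side');C=cloud(d,i);K,r,P=pose(i)
def pj(w): q=K@(r.T@(np.array(w)-P));return (q[:2]/q[2]).round(1)
for u,v in ((310,326),(301,328),(324,331),(343,336),(276,315),(286,322),(290,313),(345,316),(311,333)): print((u,v),C[v,u].round(3))
print('proj TCP,body c',pj((.45,.2296,.028)),pj((.45,.2296,.098)),pj((.45,.267,.098)),'post4 top',pj((.453,.229,.07)),pj((.453,.229,.052)))
p,d,i=cam('top');C=cloud(d,i);K,r,P=pose(i)
cv2.imwrite('pics/c3.png',cv2.resize(p[190:310,180:340],(800,600)))
print(pj((.45,.2296,.1)))
"
```

```text
(310, 326) [0.441 0.26  0.142]
(301, 328) [0.47  0.244 0.095]
(324, 331) [0.407 0.263 0.143]
(343, 336) [0.364 0.259 0.138]
(276, 315) [0.517 0.271 0.164]
(286, 322) [0.495 0.269 0.144]
(290, 313) [0.489 0.257 0.165]
(345, 316) [0.371 0.223 0.163]
(311, 333) [0.45  0.234 0.068]
proj TCP,body c [311.7 340.3] [311.2 324.6] [305.7 337.8] post4 top [310.3 330.5] [310.4 334.5]
[235.3 258.8]
```

View pics/c3.png

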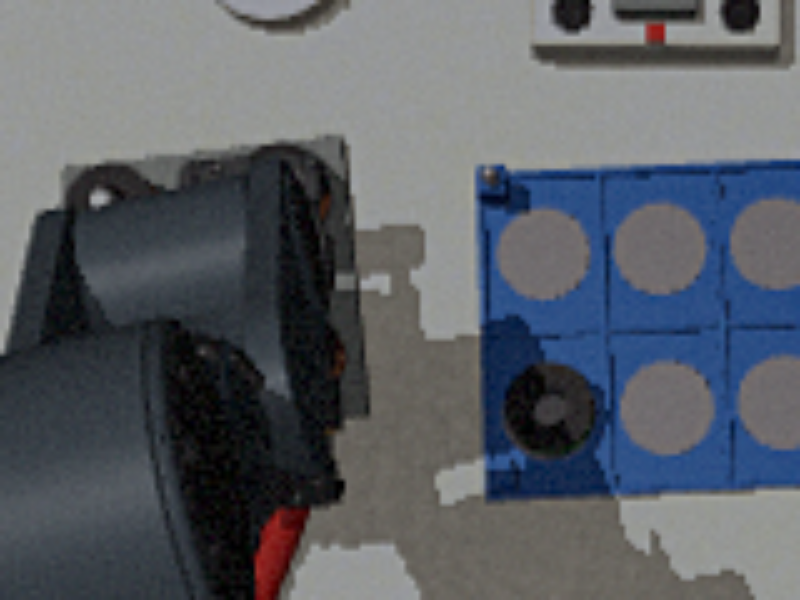

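```bash
python3 -c "
from m import *
p,d,i=cam('side');C=cloud(d,i)
for v in (329,332,335,338,341,344):
    print(v,' '.join(f'{u}:{C[v,u,0]*1e3:.0f},{C[v,u,1]*1e3:.0f},{C[v,u,2]*1e3:.0f}/{p[v,u].max()}' for u in range(295,332,2)))
"
```

```text
329 295:505,202,9/117 297:480,245,87/71 299:475,244,88/19 301:472,241,85/26 303:472,228,65/25 305:471,219,52/22 307:466,217,52/38 309:461,217,54/97 311:453,224,68/107 313:433,262,136/60 315:428,263,141/63 317:422,267,149/67 319:418,264,147/51 321:415,259,141/53 323:410,260,145/56 325:406,259,146/58 327:402,257,145/59 329:398,255,144/83 331:396,247,132/120
332 295:501,212,12/132 297:497,210,12/86 299:476,243,73/24 301:472,241,72/28 303:472,230,55/25 305:468,226,51/27 307:464,222,47/53 309:454,236,73/103 311:451,230,66/109 313:447,227,63/87 315:445,220,54/27 317:423,265,134/37 319:418,266,138/35 321:414,264,137/38 323:410,262,136/34 325:405,263,140/37 327:400,262,142/39 329:396,261,142/77 331:393,257,137/107
335 295:499,218,9/79 297:494,217,10/75 299:477,244,60/26 301:472,242,59/26 303:470,235,50/32 305:467,229,43/28 307:465,222,33/56 309:455,235,58/110 311:450,233,58/109 313:446,229,53/82 315:442,227,52/35 317:437,227,55/30 319:428,238,76/32 321:423,238,80/30 323:423,224,57/59 325:405,262,126/66 327:400,262,128/68 329:396,260,127/112 331:415,185,2/153
338 295:495,229,14/84 297:491,226
[... 322 characters left out ...]
493,234,9/82 297:486,237,16/86 299:482,235,16/82 301:469,252,49/98 303:463,252,53/40 305:460,248,48/36 307:455,248,51/39 309:450,247,53/40 311:445,247,54/38 313:441,245,54/38 315:437,243,52/49 317:433,239,49/90 319:430,231,38/108 321:423,237,52/66 323:426,214,13/82 325:422,211,11/86 327:420,201,-4/153 329:414,202,1/154 331:410,200,-1/152
344 295:489,244,12/114 297:485,241,10/105 299:480,240,11/103 301:471,249,31/124 303:465,250,35/135 305:457,256,48/119 307:452,255,51/99 309:449,252,47/108 311:443,253,51/111 313:439,249,48/123 315:437,242,38/125 317:433,239,35/132 319:431,231,23/100 321:429,221,8/79 323:424,222,12/80 325:419,219,11/100 327:417,211,-0/147 329:412,210,-0/154 331:407,208,-1/131
```

Request:
arm_command(plan=[[0,0,0,0,0,0,3],[0,0,0,0,0,0,3]], grip_force=25)

```text
time: 14.05
position: [0.4501, 0.2296, 0.028]
tool_rot: [-0.031, 0.708, 0.033, 0.705]
ft_force: [-0.1, -0.8, 0.1]
grip_width: 0.0316
```

The fingers closed freely to 31 mm, so the tips must be higher than the reading suggests; the ball-grip widths fit tips about 20 mm above the reported TCP. I'll open, rise, and measure the fingertip height with the cameras.

Request:
arm_command(plan=[[0,0,0,0,0,0,8],[0,0,0,0,0,0,8],[0,0,0,0,0,0,8],[0,0,0,0,0,0,8],[0,0,0,0,0,0,8],[0,0,0,0,0,0,8],[0,0,0,0,0,0,8],[-3,0,0,0,0,0,8],[-4,0,0,0,0,0,8],[-2,0,0,0,0,0,8],[0,0,0,0,0,0,8]])

```text
time: 15.42
position: [0.4521, 0.2294, 0.1193]
tool_rot: [-0.031, 0.707, 0.033, 0.705]
ft_force: [-0.0, -0.4, 0.1]
grip_width: 0.0801
```

```bash
python3 -c "
from m import *
to(.453,.229,.026,.09)
o=robot.get_obs();t=o['position'];M=R.from_quat(o['tool_rot']).as_matrix()
p,d,i=cam('side');C=cloud(d,i);V=p.max(-1)
m=(V<70)&(d>0)
T=(C-t)@M  # tool frame
m&=(abs(T[...,1])<.03)&(abs(abs(T[...,2])-.047)<.02)&(T[...,0]>-.09)&(T[...,0]<.06)
ys,xs=np.nonzero(m);print(len(ys))
for s in(1,-1):
    k=m&(T[...,2]*s>0);q=T[k];q=q[np.argsort(-q[:,0])];print(s,q[:12].round(3).tolist())
    kk=q[q[:,0]>-.06];print(np.median(kk,0).round(3),np.percentile(kk[:,0],[50,80,90,95,99]).round(3))
"
```

```text
t 15.425 pos [0.4521 0.2294 0.1193] jaw 0.09 f [-0.  -0.4  0.1] w 0.0801 | shift [ 9.33 -0.07  0.11] turn_x -0.0 tilt fix [ 0.    -0.003 -0.003]
98
1 [[-0.032, 0.01, 0.044], [-0.033, 0.011, 0.046], [-0.034, 0.01, 0.041], [-0.034, 0.009, 0.044], [-0.036, 0.001, 0.042], [-0.037, 0.01, 0.041], [-0.037, 0.011, 0.048], [-0.038, 0.008, 0.042], [-0.038, 0.012, 0.046], [-0.039, 0.01, 0.046], [-0.04, 0.011, 0.048], [-0.041, -0.007, 0.041]]
[-0.045  0.01   0.043] [-0.045 -0.038 -0.035 -0.034 -0.032]
-1 [[-0.027, 0.008, -0.04], [-0.03, 0.011, -0.045], [-0.031, 0.008, -0.04], [-0.032, 0.011, -0.043], [-0.033, 0.011, -0.045], [-0.035, 0.009, -0.047], [-0.035, 0.01, -0.042], [-0.036, 0.009, -0.04], [-0.038, 0.01, -0.042], [-0.039, 0.008, -0.04], [-0.039, 0.012, -0.045], [-0.041, 0.009, -0.042]]
[-0.043  0.01  -0.045] [-0.043 -0.035 -0.032 -0.03  -0.028]
```

Fingertips measured about 28 mm above the reported TCP (both fingers, tool x ≈ −0.03) and the body is offset alike. From here I use tip z ≈ TCP z + 0.027, so the coil grasp needs TCP z ≈ 0.000.

Request:
arm_command(plan=[[3,0,0.1,0,-0.003,0,8],[3,0,0,0,0,0,8],[3,0,0,0,0,0,8],[1.5,0,0,0,0,0,8],[0.7,0,0,0,0,0,8],[0.5,0,0,0,0,0,8],[0,0,0,0,0,0,8]])

```text
time: 16.35
position: [0.451, 0.229, -0.007]
tool_rot: [-0.031, 0.708, 0.032, 0.705]
ft_force: [-1.2, 0.1, 0.1]
grip_width: 0.0802
```

```bash
python3 -c "
from m import *
to(.453,.229,.0,.09)"
```

```text
t 16.35 pos [ 0.451  0.229 -0.007] jaw 0.089 f [-1.2  0.1  0.1] w 0.0802 | shift [-0.71 -0.01  0.19] turn_x -0.001 tilt fix [-0.    -0.005 -0.002]
```

Request:
arm_command(plan=[[-0.6,0,0.2,0,-0.005,0,8],[0,0,0,0,0,0,4.5],[0,0,0,0,0,0,4.5],[0,0,0,0,0,0,4.5],[0,0,0,0,0,0,4.5],[0,0,0,0,0,0,4.5],[0,0,0,0,0,0,4.5],[0,0,0,0,0,0,4.5]], grip_force=25)

```text
time: 17.35
position: [0.4527, 0.2291, 0.0001]
tool_rot: [-0.031, 0.706, 0.032, 0.706]
ft_force: [0.5, 1.3, -0.4]
grip_width: 0.0508
```

Coil gripped at 50.8 mm. Lift.

Request:
arm_command(plan=[[-1,0,0,0,0,0,4.5],[-2,0,0,0,0,0,4.5],[-3,0,0,0,0,0,4.5],[-3,0,0,0,0,0,4.5],[-1.5,0,0,0,0,0,4.5],[0,0,0,0,0,0,4.5]])

```text
time: 18.1
position: [0.4511, 0.2286, 0.1097]
tool_rot: [-0.031, 0.707, 0.032, 0.706]
ft_force: [0.3, 0.4, -1.1]
grip_width: 0.0505
```

```bash
python3 -c "
from m import *
to(.5278,-.0518,.105,.055)"
```

```text
t 18.1 pos [0.4511 0.2286 0.1097] jaw 0.089 f [ 0.3  0.4 -1.1] w 0.0505 | shift [  0.42 -28.61   5.14] turn_x 0.034 tilt fix [ 0.    -0.002 -0.001]
```

Request:
arm_command(plan=[[0,-2,0.4,0.01,0,0,4.5],[0,-3.6,0.65,0.01,0,0,4.5],[0,-3.6,0.65,0.01,0,0,4.5],[0,-3.6,0.65,0,0,0,4.5],[0,-3.6,0.65,0,0,0,4.5],[0,-3.6,0.65,0,0,0,4.5],[0,-3.6,0.65,0,0,0,4.5],[0,-3,0.5,0,0,0,4.5],[0,-1.5,0.3,0,0,0,4.5],[0,0,0,0,0,0,4.5]])

```text
time: 19.35
position: [0.5163, -0.0555, 0.1024]
tool_rot: [-0.02, 0.712, 0.023, 0.701]
ft_force: [0.0, -0.1, -1.8]
grip_width: 0.0506
```

```bash
python3 -c "
from m import *
to(.5278,-.0518,.0,.055)"
```

```text
t 19.35 pos [ 0.5163 -0.0555  0.1024] jaw 0.06 f [ 0.  -0.1 -1.8] w 0.0506 | shift [10.22  0.26  1.33] turn_x 0.005 tilt fix [ 0.    -0.015 -0.005]
```

Request:
arm_command(plan=[[0,0.3,1.3,0,-0.015,-0.005,4.5],[0,0,0,0,0,0,4.5],[2.5,0,0,0,0,0,4.5],[3,0,0,0,0,0,4.5],[2,0,0,0,0,0,4.5],[0.6,0,0,0,0,0,4.5],[0,0,0,0,0,0,4.5]])

```text
time: 20.23
position: [0.5296, -0.0442, 0.0201]
tool_rot: [-0.024, 0.706, 0.025, 0.707]
ft_force: [-0.8, 0.5, -1.5]
grip_width: 0.0507
```

```bash
python3 -c "
from m import *
to(.5278,-.0518,-.004,.055)"
```

```text
t 20.225 pos [ 0.5296 -0.0442  0.0201] jaw 0.069 f [-0.8  0.5 -1.5] w 0.0507 | shift [ 2.4  -0.75 -0.24] turn_x 0.014 tilt fix [ 0.     0.001 -0.001]
```

Request:
arm_command(plan=[[0.3,-0.75,-0.2,0.014,0,0,4.5],[0,0,0,0,0,0,4.5],[0.6,0,0,0,0,0,4.5],[0.5,0,0,0,0,0,4.5],[0,0,0,0,0,0,4.5]])

```text
time: 20.85
position: [0.5298, -0.0528, 0.0074]
tool_rot: [-0.02, 0.705, 0.019, 0.709]
ft_force: [0.4, -0.1, -1.5]
grip_width: 0.0505
```

```bash
python3 -c "
from m import *
to(.5278,-.0518,-.004,.055)"
```

```text
t 20.85 pos [ 0.5298 -0.0528  0.0074] jaw 0.054 f [ 0.4 -0.1 -1.5] w 0.0505 | shift [ 1.14  0.11 -0.2 ] turn_x -0.001 tilt fix [0.    0.005 0.001]
```

Request:
arm_command(plan=[[0.5,0.1,-0.2,0,0.005,0,4.5],[0.4,0,0,0,0,0,4.5],[0,0,0,0,0,0,4.5]])

```text
time: 21.22
position: [0.5275, -0.0517, -0.0024]
tool_rot: [-0.02, 0.707, 0.019, 0.707]
ft_force: [-0.3, -0.5, -0.6]
grip_width: 0.0505
```

Request:
arm_command(plan=[[0.15,0,0,0,0,0,4.5],[0,0,0,0,0,0,4.5],[0,0,0,0,0,0,7.5],[0,0,0,0,0,0,7.5],[0,0,0,0,0,0,7.5],[0,0,0,0,0,0,7.5],[0,0,0,0,0,0,7.5],[-2,0,0,0,0,0,7.5],[-4,0,0,0,0,0,7.5],[-4,0,0,0,0,0,7.5],[0,0,0,0,0,0,8]])

```text
time: 22.6
position: [0.5278, -0.0518, 0.0985]
tool_rot: [-0.02, 0.707, 0.019, 0.707]
ft_force: [0.2, -0.4, -1.2]
grip_width: 0.078
```

```bash
python3 -c "
from m import *
to(.552,.242,.105,.09)"
```

```text
t 22.6 pos [ 0.5278 -0.0518  0.0985] jaw 0.055 f [ 0.2 -0.4 -1.2] w 0.078 | shift [-0.67 29.2   4.02] turn_x -0.035 tilt fix [-0.    -0.001  0.001]
```

Request:
arm_command(plan=[[-0.3,2,0.3,-0.01,0,0,8],[-0.2,3.6,0.55,-0.01,0,0,8],[-0.1,3.6,0.55,-0.01,0,0,8],[0,3.6,0.55,0,0,0,8],[0,3.6,0.55,0,0,0,8],[0,3.6,0.5,0,0,0,8],[0,3.6,0.5,0,0,0,8],[0,3.4,0.4,0,0,0,8],[0,2,0.2,0,0,0,8],[0,0,0,0,0,0,8]])

```text
time: 23.85
position: [0.5399, 0.2475, 0.0934]
tool_rot: [-0.03, 0.713, 0.028, 0.7]
ft_force: [0.6, -1.1, -0.8]
grip_width: 0.0801
```

```bash
python3 -c "
from m import *
to(.552,.242,.0,.09)
p,d,i=cam('side');cv2.imwrite('pics/c4.png',cv2.resize(p[200:400,230:430],(600,600)))"
```

```text
t 23.85 pos [0.5399 0.2475 0.0934] jaw 0.083 f [ 0.6 -1.1 -0.8] w 0.0801 | shift [ 9.32 -0.63  1.32] turn_x -0.007 tilt fix [ 0.    -0.018  0.002]
```

View pics/c4.png

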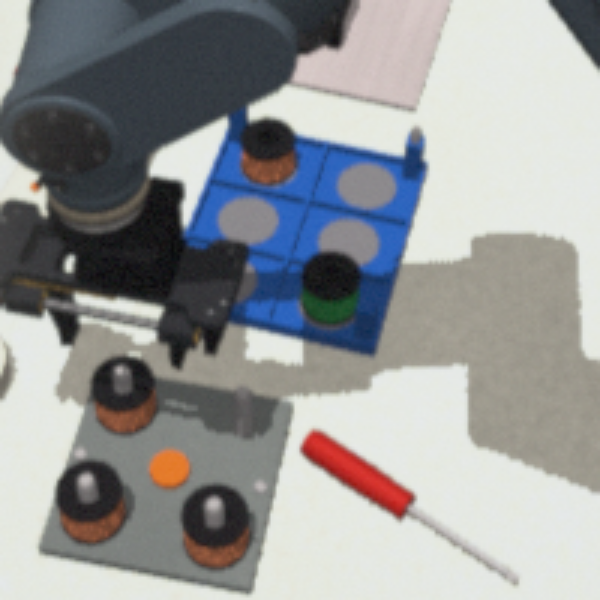

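Coil4 now stands flat in compartment (+48,−70) at crop px (268,150); the gripper is above coil2 at (125,395). Correct and descend.

Request:
arm_command(plan=[[0,-0.6,1.3,-0.007,-0.018,0,8],[0,0,0,0,0,0,8],[2.5,0,0,0,0,0,8],[1.5,0,0,0,0,0,8],[0,0,0,0,0,0,8]])

```text
time: 24.52
position: [0.5559, 0.2361, 0.0526]
tool_rot: [-0.03, 0.706, 0.028, 0.707]
ft_force: [-0.2, 0.2, -0.1]
grip_width: 0.0796
```

```bash
python3 -c "
from m import *
to(.552,.242,.0,.09)"
```

```text
t 24.525 pos [0.5559 0.2361 0.0526] jaw 0.083 f [-0.2  0.2 -0.1] w 0.0796 | shift [ 5.26  0.63 -0.35] turn_x -0.007 tilt fix [-0.     0.002  0.003]
```

Request:
arm_command(plan=[[0,0.6,-0.3,-0.007,0,0,8],[0,0,0,0,0,0,8],[2.2,0,0,0,0,0,8],[2,0,0,0,0,0,8],[1,0,0,0,0,0,8],[0,0,0,0,0,0,8]])

```text
time: 25.28
position: [0.5556, 0.2437, 0.0035]
tool_rot: [-0.033, 0.703, 0.032, 0.71]
ft_force: [-0.3, -0.4, -0.7]
grip_width: 0.0797
```

```bash
python3 -c "
from m import *
to(.552,.242,.0,.09)"
```

```text
t 25.275 pos [0.5556 0.2437 0.0035] jaw 0.092 f [-0.3 -0.4 -0.7] w 0.0797 | shift [ 0.34 -0.14 -0.37] turn_x 0.002 tilt fix [-0.     0.01   0.002]
```

Request:
arm_command(plan=[[0.3,-0.1,-0.35,0,0.01,0,8],[0,0,0,0,0,0,4.5],[0,0,0,0,0,0,4.5],[0,0,0,0,0,0,4.5],[0,0,0,0,0,0,4.5],[0,0,0,0,0,0,4.5],[0,0,0,0,0,0,4.5],[0,0,0,0,0,0,4.5]])

```text
time: 26.28
position: [0.5531, 0.2427, 0.0024]
tool_rot: [-0.033, 0.706, 0.032, 0.707]
ft_force: [0.4, -0.4, -0.1]
grip_width: 0.052
```

Request:
arm_command(plan=[[-1,0,0,0,0,0,4.5],[-2,0,0,0,0,0,4.5],[-3,0,0,0,0,0,4.5],[-3,0,0,0,0,0,4.5],[-1.5,0,0,0,0,0,4.5],[0,0,0,0,0,0,4.5]])

```text
time: 27.02
position: [0.5523, 0.2426, 0.1112]
tool_rot: [-0.033, 0.706, 0.032, 0.707]
ft_force: [0.8, 0.4, -2.3]
grip_width: 0.0523
```

```bash
python3 -c "
from m import *
to(.5239,.0181,.105,.055)"
```

```text
t 27.025 pos [0.5523 0.2426 0.1112] jaw 0.092 f [ 0.8  0.4 -2.3] w 0.0523 | shift [  0.65 -22.1   -4.88] turn_x 0.037 tilt fix [-0.     0.001  0.002]
```

Request:
arm_command(plan=[[0,-2,-0.4,0.012,0,0,4.5],[0,-3.6,-0.8,0.012,0,0,4.5],[0,-3.6,-0.7,0.012,0,0,4.5],[0,-3.6,-0.7,0,0,0,4.5],[0,-3.6,-0.7,0,0,0,4.5],[0,-3,-0.6,0,0,0,4.5],[0,-1.6,-0.3,0,0,0,4.5],[0,-0.5,0,0,0,0,4.5],[0,0,0,0,0,0,4.5],[0,0,0,0,0,0,4.5]])

```text
time: 28.28
position: [0.5142, 0.0135, 0.1028]
tool_rot: [-0.019, 0.713, 0.017, 0.7]
ft_force: [-0.7, 1.2, -2.4]
grip_width: 0.0516
```

```bash
python3 -c "
from m import *
to(.5239,.0181,.0,.055)"
```

```text
t 28.275 pos [0.5142 0.0135 0.1028] jaw 0.051 f [-0.7  1.2 -2.4] w 0.0516 | shift [10.26  0.43  1.19] turn_x -0.004 tilt fix [-0.    -0.019  0.001]
```

Request:
arm_command(plan=[[0,0.4,1.1,0,-0.018,0,4.5],[0,0,0,0,0,0,4.5],[2.5,0,0,0,0,0,4.5],[3,0,0,0,0,0,4.5],[2,0,0,0,0,0,4.5],[0,0,0,0,0,0,4.5]])

```text
time: 29.02
position: [0.5285, 0.0216, 0.0268]
tool_rot: [-0.021, 0.705, 0.02, 0.709]
ft_force: [0.2, -0.0, -0.7]
grip_width: 0.0518
```

```bash
python3 -c "
from m import *
to(.5239,.0181,.0,.055)"
```

```text
t 29.025 pos [0.5285 0.0216 0.0268] jaw 0.058 f [ 0.2 -0.  -0.7] w 0.0518 | shift [ 2.68 -0.32 -0.5 ] turn_x 0.003 tilt fix [-0.     0.005  0.002]
```

Request:
arm_command(plan=[[0.4,-0.3,-0.5,0,0.005,0,4.5],[0,0,0,0,0,0,4.5],[1,0,0,0,0,0,4.5],[0.8,0,0,0,0,0,4.5],[0.2,0,0,0,0,0,4.5],[0,0,0,0,0,0,4.5]])

```text
time: 29.78
position: [0.5256, 0.018, 0.0036]
tool_rot: [-0.022, 0.705, 0.019, 0.709]
ft_force: [0.0, 0.2, -1.8]
grip_width: 0.0518
```

```bash
python3 -c "
from m import *
to(.5239,.0181,-.0016,.055)"
```

```text
t 29.775 pos [0.5256 0.018  0.0036] jaw 0.058 f [ 0.   0.2 -1.8] w 0.0518 | shift [ 0.52  0.02 -0.17] turn_x 0.003 tilt fix [0.    0.005 0.003]
```

Request:
arm_command(plan=[[0.35,0,-0.15,0,0.005,0.003,4.5],[0.2,0,0,0,0,0,4.5],[0,0,0,0,0,0,7.5],[0,0,0,0,0,0,7.5],[0,0,0,0,0,0,7.5],[0,0,0,0,0,0,7.5],[0,0,0,0,0,0,7.5],[-2,0,0,0,0,0,7.5],[-4,0,0,0,0,0,7.5],[-4,0,0,0,0,0,7.5],[0,0,0,0,0,0,8]])

```text
time: 31.15
position: [0.5245, 0.0178, 0.1007]
tool_rot: [-0.021, 0.707, 0.02, 0.707]
ft_force: [0.1, 0.9, -1.5]
grip_width: 0.0782
```

```bash
python3 -c "
from m import *
to(.440,.328,.105,.1)"
```

```text
t 31.15 pos [0.5245 0.0178 0.1007] jaw 0.058 f [ 0.1  0.9 -1.5] w 0.0782 | shift [-0.44 31.46 -6.64] turn_x -0.042 tilt fix [-0. -0.  0.]
```

Request:
arm_command(plan=[[-0.2,2,-0.4,-0.014,0,0,8],[-0.2,3.8,-0.8,-0.014,0,0,8],[0,3.8,-0.8,-0.014,0,0,8],[0,3.8,-0.8,0,0,0,8],[0,3.8,-0.8,0,0,0,8],[0,3.8,-0.8,0,0,0,8],[0,3.8,-0.8,0,0,0,8],[0,3.4,-0.6,0,0,0,8],[0,2,-0.4,0,0,0,8],[0,0.6,0,0,0,0,8],[0,0,0,0,0,0,8]])

```text
time: 32.52
position: [0.4124, 0.3338, 0.0921]
tool_rot: [-0.04, 0.717, 0.037, 0.695]
ft_force: [0.5, 0.3, -1.3]
grip_width: 0.0803
```

```bash
python3 -c "
from m import *
to(.440,.328,.0,.1)"
```

```text
t 32.525 pos [0.4124 0.3338 0.0921] jaw 0.109 f [ 0.5  0.3 -1.3] w 0.0803 | shift [ 9.13 -0.85  2.97] turn_x 0.009 tilt fix [-0.    -0.031  0.003]
```

Request:
arm_command(plan=[[0,-0.8,2.9,0.009,-0.03,0.003,8],[0,0,0,0,0,0,8],[2.5,0,0,0,0,0,8],[1.5,0,0,0,0,0,8],[0,0,0,0,0,0,8]])

```text
time: 33.15
position: [0.447, 0.3253, 0.05]
tool_rot: [-0.033, 0.706, 0.033, 0.707]
ft_force: [-0.1, -0.6, -0.9]
grip_width: 0.0804
```

```bash
python3 -c "
from m import *
to(.440,.328,.0,.1)"
```

```text
t 33.15 pos [0.447  0.3253 0.05  ] jaw 0.093 f [-0.1 -0.6 -0.9] w 0.0804 | shift [ 5.    0.33 -0.68] turn_x -0.007 tilt fix [ 0.     0.002 -0.   ]
```

Request:
arm_command(plan=[[0,0.3,-0.65,-0.007,0.002,0,8],[0,0,0,0,0,0,8],[2.2,0,0,0,0,0,8],[2,0,0,0,0,0,8],[0.7,0,0,0,0,0,8],[0,0,0,0,0,0,8]])

```text
time: 33.9
position: [0.4422, 0.3298, 0.0038]
tool_rot: [-0.035, 0.704, 0.037, 0.709]
ft_force: [0.2, -0.5, -0.2]
grip_width: 0.0796
```

```bash
python3 -c "
from m import *
to(.440,.328,.0,.1)"
```

```text
t 33.9 pos [0.4422 0.3298 0.0038] jaw 0.102 f [ 0.2 -0.5 -0.2] w 0.0796 | shift [ 0.37 -0.16 -0.24] turn_x 0.002 tilt fix [-0.     0.007 -0.003]
```

Request:
arm_command(plan=[[0.3,-0.15,-0.2,0,0.007,-0.003,8],[0,0,0,0,0,0,4.5],[0,0,0,0,0,0,4.5],[0,0,0,0,0,0,4.5],[0,0,0,0,0,0,4.5],[0,0,0,0,0,0,4.5],[0,0,0,0,0,0,4.5],[0,0,0,0,0,0,4.5]])

```text
time: 34.9
position: [0.441, 0.3285, 0.0025]
tool_rot: [-0.036, 0.706, 0.036, 0.707]
ft_force: [-0.4, 0.2, -0.5]
grip_width: 0.0521
```

Gripped (52.1 mm). Lift; target compartment (−48, 0) at (0.428, 0.013).

Request:
arm_command(plan=[[-1,0,0,0,0,0,4.5],[-2,0,0,0,0,0,4.5],[-3,0,0,0,0,0,4.5],[-3,0,0,0,0,0,4.5],[-1.8,0,0,0,0,0,4.5],[0,0,0,0,0,0,4.5]])

```text
time: 35.65
position: [0.4407, 0.3282, 0.1153]
tool_rot: [-0.036, 0.705, 0.036, 0.707]
ft_force: [0.5, -0.2, -2.0]
grip_width: 0.0514
```

```bash
python3 -c "
from m import *
to(.4281,.0129,.11,.055)"
```

```text
t 35.65 pos [0.4407 0.3282 0.1153] jaw 0.102 f [ 0.5 -0.2 -2. ] w 0.0514 | shift [  0.51 -31.24  -4.47] turn_x 0.047 tilt fix [ 0.     0.002 -0.   ]
```

Request:
arm_command(plan=[[0,-2,-0.3,0.016,0,0,4.5],[0,-3.8,-0.5,0.016,0,0,4.5],[0,-3.8,-0.5,0.016,0,0,4.5],[0,-3.8,-0.4,0,0,0,4.5],[0,-3.8,-0.4,0,0,0,4.5],[0,-3.8,-0.4,0,0,0,4.5],[0,-3.8,-0.4,0,0,0,4.5],[0,-3.4,-0.4,0,0,0,4.5],[0,-2,-0.2,0,0,0,4.5],[0,-0.6,0,0,0,0,4.5],[0,0,0,0,0,0,4.5],[0,0,0,0,0,0,4.5]])

```text
time: 37.15
position: [0.4111, 0.0018, 0.1077]
tool_rot: [-0.016, 0.714, 0.016, 0.7]
ft_force: [0.0, -0.3, -0.7]
grip_width: 0.0524
```

```bash
python3 -c "
from m import *
to(.4281,.0129,.0,.055)"
```

```text
t 37.15 pos [0.4111 0.0018 0.1077] jaw 0.046 f [ 0.  -0.3 -0.7] w 0.0524 | shift [10.73  1.04  1.96] turn_x -0.009 tilt fix [-0.   -0.02  0.  ]
```

Request:
arm_command(plan=[[0,1,1.9,-0.009,-0.02,0,4.5],[0,0,0,0,0,0,4.5],[0,0,0,0,0,0,4.5],[2.5,0,0,0,0,0,4.5],[3,0,0,0,0,0,4.5],[2,0,0,0,0,0,4.5],[0,0,0,0,0,0,4.5]])

```text
time: 38.02
position: [0.4332, 0.0159, 0.0312]
tool_rot: [-0.022, 0.705, 0.021, 0.709]
ft_force: [-0.7, 0.4, -1.7]
grip_width: 0.0517
```

```bash
python3 -c "
from m import *
to(.4281,.0129,-.0015,.055)"
```

```text
t 38.025 pos [0.4332 0.0159 0.0312] jaw 0.061 f [-0.7  0.4 -1.7] w 0.0517 | shift [ 3.26 -0.26 -0.54] turn_x 0.006 tilt fix [0.    0.005 0.001]
```

Request:
arm_command(plan=[[0.4,-0.25,-0.5,0.006,0.005,0,4.5],[0,0,0,0,0,0,4.5],[1.2,0,0,0,0,0,4.5],[1,0,0,0,0,0,4.5],[0.2,0,0,0,0,0,4.5],[0,0,0,0,0,0,4.5]])

```text
time: 38.78
position: [0.4298, 0.0125, 0.0031]
tool_rot: [-0.02, 0.706, 0.019, 0.708]
ft_force: [0.6, 0.1, -1.8]
grip_width: 0.0519
```

```bash
python3 -c "
from m import *
to(.4281,.0129,-.0015,.055)"
```

```text
t 38.775 pos [0.4298 0.0125 0.0031] jaw 0.055 f [ 0.6  0.1 -1.8] w 0.0519 | shift [ 0.46  0.05 -0.16] turn_x 0.0 tilt fix [-0.     0.004  0.002]
```

Request:
arm_command(plan=[[0.3,0,-0.15,0,0.004,0.002,4.5],[0.2,0,0,0,0,0,4.5],[0,0,0,0,0,0,7.5],[0,0,0,0,0,0,7.5],[0,0,0,0,0,0,7.5],[0,0,0,0,0,0,7.5],[0,0,0,0,0,0,7.5],[-2,0,0,0,0,0,7.5],[-4,0,0,0,0,0,7.5],[-4,0,0,0,0,0,7.5],[-1,0,0,0,0,0,8],[0,0,0,0,0,0,8]])

```text
time: 40.28
position: [0.428, 0.0125, 0.1106]
tool_rot: [-0.02, 0.707, 0.019, 0.706]
ft_force: [0.6, 0.3, -0.5]
grip_width: 0.0793
```

```bash
python3 -c "
from m import *
to(.539,.341,.11,.1)"
```

```text
t 40.275 pos [0.428  0.0125 0.1106] jaw 0.055 f [ 0.6  0.3 -0.5] w 0.0793 | shift [ 0.04 32.19 12.89] turn_x -0.045 tilt fix [-0.    -0.001  0.   ]
```

Request:
arm_command(plan=[[-0.2,2,0.8,-0.015,0,0,8],[0,3.8,1.5,-0.015,0,0,8],[0,3.8,1.5,-0.015,0,0,8],[0,3.8,1.5,0,0,0,8],[0,3.8,1.5,0,0,0,8],[0,3.8,1.5,0,0,0,8],[0,3.8,1.5,0,0,0,8],[0,3.6,1.3,0,0,0,8],[0,2,0.7,0,0,0,8],[0,0.6,0.2,0,0,0,8],[0,0,0,0,0,0,8],[0,0,0,0,0,0,8]])

```text
time: 41.78
position: [0.5109, 0.3374, 0.0891]
tool_rot: [-0.037, 0.719, 0.032, 0.693]
ft_force: [-0.3, 0.0, 0.2]
grip_width: 0.0803
```

```bash
python3 -c "
from m import *
to(.539,.341,.0,.1)"
```

```text
t 41.775 pos [0.5109 0.3374 0.0891] jaw 0.097 f [-0.3  0.   0.2] w 0.0803 | shift [8.8  0.14 3.16] turn_x -0.003 tilt fix [-0.    -0.037  0.006]
```

Request:
arm_command(plan=[[0,0.2,2.9,0,-0.036,0.006,8],[0,0,0,0,0,0,8],[0,0,0,0,0,0,8],[2.2,0,0,0,0,0,8],[1.5,0,0,0,0,0,8],[0,0,0,0,0,0,8]])

```text
time: 42.52
position: [0.536, 0.3379, 0.0503]
tool_rot: [-0.034, 0.709, 0.032, 0.704]
ft_force: [1.0, -0.6, -0.3]
grip_width: 0.0802
```

```bash
python3 -c "
from m import *
to(.539,.341,.0,.1)"
```

```text
t 42.525 pos [0.536  0.3379 0.0503] jaw 0.094 f [ 1.  -0.6 -0.3] w 0.0802 | shift [5.03 0.29 0.37] turn_x -0.006 tilt fix [ 0.    -0.007  0.002]
```

Request:
arm_command(plan=[[0,0.3,0.35,-0.006,-0.007,0.002,8],[0,0,0,0,0,0,8],[2.2,0,0,0,0,0,8],[2,0,0,0,0,0,8],[0.7,0,0,0,0,0,8],[0,0,0,0,0,0,8]])

```text
time: 43.28
position: [0.5417, 0.3429, 0.0026]
tool_rot: [-0.035, 0.704, 0.037, 0.708]
ft_force: [0.0, -0.2, 0.6]
grip_width: 0.08
```

```bash
python3 -c "
from m import *
to(.539,.341,.0,.1)"
```

```text
t 43.275 pos [0.5417 0.3429 0.0026] jaw 0.101 f [ 0.  -0.2  0.6] w 0.08 | shift [ 0.26 -0.17 -0.29] turn_x 0.001 tilt fix [ 0.     0.006 -0.002]
```

Request:
arm_command(plan=[[0.2,-0.15,-0.25,0,0.006,-0.002,8],[0,0,0,0,0,0,4.5],[0,0,0,0,0,0,4.5],[0,0,0,0,0,0,4.5],[0,0,0,0,0,0,4.5],[0,0,0,0,0,0,4.5],[0,0,0,0,0,0,4.5],[0,0,0,0,0,0,4.5]])

```text
time: 44.28
position: [0.5399, 0.3415, 0.002]
tool_rot: [-0.035, 0.706, 0.036, 0.707]
ft_force: [-0.9, 0.0, -0.6]
grip_width: 0.0503
```

Request:
arm_command(plan=[[-1,0,0,0,0,0,4.5],[-2,0,0,0,0,0,4.5],[-3,0,0,0,0,0,4.5],[-3,0,0,0,0,0,4.5],[-1.8,0,0,0,0,0,4.5],[0,0,0,0,0,0,4.5]])

```text
time: 45.02
position: [0.5405, 0.3416, 0.1183]
tool_rot: [-0.035, 0.705, 0.036, 0.708]
ft_force: [-0.2, 0.0, -3.1]
grip_width: 0.0503
```

```bash
python3 -c "
from m import *
to(.515,.0865,.11,.055)"
```

```text
t 45.025 pos [0.5405 0.3416 0.1183] jaw 0.101 f [-0.2  0.  -3.1] w 0.0503 | shift [  0.78 -25.12  -5.12] turn_x 0.046 tilt fix [ 0.     0.005 -0.001]
```

Request:
arm_command(plan=[[0,-2,-0.4,0.015,0,0,4.5],[0,-3.8,-0.7,0.015,0,0,4.5],[0,-3.8,-0.6,0.015,0,0,4.5],[0,-3.8,-0.6,0,0,0,4.5],[0,-3.8,-0.6,0,0,0,4.5],[0,-3.4,-0.5,0,0,0,4.5],[0,-2.6,-0.5,0,0,0,4.5],[0,-1,-0.2,0,0,0,4.5],[0,0,0,0,0,0,4.5],[0,0,0,0,0,0,4.5]])

```text
time: 46.28
position: [0.5051, 0.0823, 0.1126]
tool_rot: [-0.018, 0.711, 0.017, 0.703]
ft_force: [-0.5, -0.4, -2.7]
grip_width: 0.0505
```

```bash
python3 -c "
from m import *
to(.515,.0865,.0,.055)"
```

```text
t 46.275 pos [0.5051 0.0823 0.1126] jaw 0.049 f [-0.5 -0.4 -2.7] w 0.0505 | shift [11.24  0.39  1.14] turn_x -0.006 tilt fix [ 0.    -0.012  0.002]
```

Correct above the pillar level, then settle before descending.

Request:
arm_command(plan=[[0,0.4,1,-0.006,-0.012,0.002,4.5],[0,0,0,0,0,0,4.5],[0,0,0,0,0,0,4.5],[2,0,0,0,0,0,4.5],[1.5,0,0,0,0,0,4.5],[0,0,0,0,0,0,4.5]])

```text
time: 47.02
position: [0.5167, 0.0902, 0.0767]
tool_rot: [-0.021, 0.706, 0.022, 0.708]
ft_force: [0.5, -0.1, -2.2]
grip_width: 0.0505
```

```bash
python3 -c "
from m import *
to(.515,.0865,-.0015,.055)"
```

```text
t 47.025 pos [0.5167 0.0902 0.0767] jaw 0.061 f [ 0.5 -0.1 -2.2] w 0.0505 | shift [ 7.82 -0.36 -0.22] turn_x 0.006 tilt fix [-0.     0.003 -0.001]
```

Request:
arm_command(plan=[[0,-0.35,-0.2,0.006,0.003,0,4.5],[0,0,0,0,0,0,4.5],[2,0,0,0,0,0,4.5],[2.5,0,0,0,0,0,4.5],[1.5,0,0,0,0,0,4.5],[0.8,0,0,0,0,0,4.5],[0,0,0,0,0,0,4.5]])

```text
time: 47.9
position: [0.5192, 0.0858, 0.0102]
tool_rot: [-0.019, 0.704, 0.019, 0.71]
ft_force: [0.3, -0.6, -2.7]
grip_width: 0.0506
```

```bash
python3 -c "
from m import *
to(.515,.0865,-.002,.055)"
```

```text
t 47.9 pos [0.5192 0.0858 0.0102] jaw 0.053 f [ 0.3 -0.6 -2.7] w 0.0506 | shift [ 1.22  0.09 -0.43] turn_x -0.002 tilt fix [0.    0.009 0.   ]
```

Request:
arm_command(plan=[[0.3,0.1,-0.2,0,0.009,0,4.5],[0.4,0,0,0,0,0,4.5],[0.3,0,0,0,0,0,4.5],[0,0,0,0,0,0,4.5]])

```text
time: 48.4
position: [0.5184, 0.0868, 0.001]
tool_rot: [-0.019, 0.706, 0.019, 0.708]
ft_force: [-0.8, -0.0, -2.4]
grip_width: 0.0503
```

Request:
arm_command(plan=[[0.2,0,0,0,0,0,4.5],[0.15,0,0,0,0,0,4.5],[0,0,0,0,0,0,7.5],[0,0,0,0,0,0,7.5],[0,0,0,0,0,0,7.5],[0,0,0,0,0,0,7.5],[0,0,0,0,0,0,7.5],[-2,0,0,0,0,0,7.5],[-4,0,0,0,0,0,7.5],[-4,0,0,0,0,0,7.5],[-2,0,0,0,0,0,8],[0,0,0,0,0,0,8]])

```text
time: 49.9
position: [0.5185, 0.0867, 0.1212]
tool_rot: [-0.019, 0.706, 0.019, 0.708]
ft_force: [-0.3, 0.8, 0.6]
grip_width: 0.0796
```

```bash
python3 -c "
from m import *
to(.5192,-.2788,.13,.035)
p,d,i=cam('side');np.savez('side1.npz',p=p,d=d);cv2.imwrite('pics/c5.png',cv2.resize(p[160:400,220:420],(500,600)))"
```

```text
t 49.9 pos [0.5185 0.0867 0.1212] jaw 0.053 f [-0.3  0.8  0.6] w 0.0796 | shift [ -0.87 -36.5   -1.87] turn_x 0.018 tilt fix [0.    0.003 0.001]
```

View pics/c5.png

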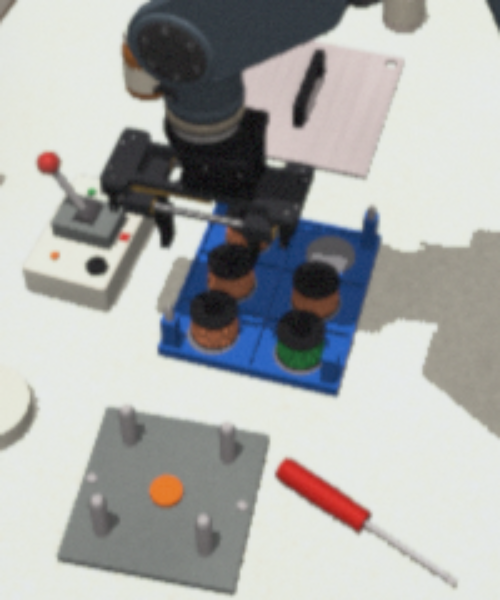

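All four copper coils stand flat in separate compartments, the stand posts are bare and the lever is still off. The handle at about px (344,195) seems moved from the first view, so I'll remeasure the cover in both cameras.

```bash
cat > cov.py <<'E'
from m import *
def handle(n,p,d,i,win):
    x0,x1,y0,y1=win;V=p.max(-1).astype(int);m=np.zeros((480,640),bool);m[y0:y1,x0:x1]=V[y0:y1,x0:x1]<70
    for c,a in blobs(m,50,600): print(n,"handle c",c.round(1),a,ray(i,*c,.036)[:2].round(4))
    hsv=cv2.cvtColor(p,cv2.COLOR_BGR2HSV);k=(abs(hsv[...,0].astype(int)-172)<14)&(hsv[...,1]>15)&(V>110);
    mm=np.zeros((480,640),np.uint8);a=30;mm[y0-a:y1+a,x0-a-10:x1+a+10]=k[y0-a:y1+a,x0-a-10:x1+a+10]
    mm=cv2.morphologyEx(mm,cv2.MORPH_OPEN,np.ones((3,3)));ct=max(cv2.findContours(mm,0,2)[0],key=cv2.contourArea)
    w=np.array([ray(i,*q[0],.006)[:2] for q in ct],np.float32)
    print(n,"plate area px",cv2.contourArea(ct),"rect",cv2.minAreaRect(w*1000))
    hull=cv2.approxPolyDP(ct,6,True)[:,0];print([(q.tolist(),ray(i,*q,.006)[:2].round(3).tolist()) for q in hull])
E
python3 - <<'E'
from cov import *
for f in ("side0","side1"):
    z=np.load(f+".npz");handle(f,z["p"],z["d"],optics.camera_info("side"),(330,362,172,222))
z=np.load("top0.npz");handle("top0",z["p"],z["d"],optics.camera_info("top"),(380,445,220,260))
p,d,i=cam("top");np.savez("top1.npz",p=p,d=d);handle("top1",p,d,i,(380,460,210,270))
cv2.imwrite("pics/t1.png",cv2.resize(p[170:310,250:480],(800,487)))
E
```

```text
side0 handle c [344.6 200. ] 140 [ 0.5196 -0.2663]Traceback (most recent call last):
  File "<stdin>", line 3, in <module>
  File "cov.py", line 7, in handle
    mm=cv2.morphologyEx(mm,cv2.MORPH_OPEN,np.ones((3,3)));ct=max(cv2.findContours(mm,0,2)[0],key=cv2.contourArea)
                                                             ~~~^^^^^^^^^^^^^^^^^^^^^^^^^^^^^^^^^^^^^^^^^^^^^^^^^
ValueError: max() iterable argument is empty
```

```bash
sed -i 's/^    hsv=.*$/    b=cv2.GaussianBlur(p,(5,5),0).astype(int);k=(b[...,2]-b[...,1]>7)\&(V>100);/' cov.py
python3 - <<'E'
from cov import *
z=np.load("side0.npz");print(z["p"][200,365],z["p"][200,400],np.load("top0.npz")["p"][225,400])
p,d,i=cam("top");np.savez("top1.npz",p=p,d=d)
cv2.imwrite("pics/t1.png",cv2.resize(p[170:310,250:480],(800,487)))
for f,w in (("side0",(330,362,172,222)),("side1",(330,362,172,222)),("top0",(380,445,220,260)),("top1",(380,460,210,270))):
    z=np.load(f+".npz");handle(f,z["p"],z["d"],optics.camera_info(f[:-1]),w)
E
```

```text
[173 174 187] [215 221 218] [131 133 141]
side0 handle c [344.6 200. ] 140 [ 0.5196 -0.2663]
side0 plate area px 2642.5 rect ((521.11083984375, -277.81024169921875), (198.2652130126953, 221.1360626220703), 2.255096197128296)
[([325, 178], [0.622, -0.378]), ([307, 218], [0.614, -0.183]), ([367, 234], [0.421, -0.177]), ([381, 191], [0.429, -0.376]), ([352, 183], [0.529, -0.383]), ([339, 216], [0.523, -0.223]), ([348, 182], [0.543, -0.384])]
side1 handle c [336.4 174.5] 91 [ 0.5806 -0.3733]
side1 handle c [342.8 194.7] 126 [ 0.532  -0.2875]
side1 plate area px 2032.0 rect ((530.414794921875, -297.22186279296875), (191.89291381835938, 220.82521057128906), 2.2172276973724365)
[([318, 188], [0.627, -0.324]), ([326, 221], [0.554, -0.189]), ([366, 228], [0.431, -0.2]), ([379, 187], [0.44, -0.392]), ([349, 178], [0.546, -0.404]), ([340, 211], [0.527, -0.245]), ([347, 177], [0.554, -0.407])]
top0 handle c [411.2 240.3] 224 [ 0.5183 -0.2758]
top0 plate area px 4411.0 rect ((519.1817626953125, -277.3056945800781), (196.67855834960938, 218.9277801513672), 2.490323305130005)
[([443, 210], [0.618, -0.382]), ([379, 211], [0.613, -0.186]), ([376, 274], [0.42, -0.174]), ([441, 272], [0.428, -0.369])]
top1 handle c [418.2 236.2] 212 [ 0.5309 -0.2968]
top1 plate area px 4408.5 rect ((531.7406616210938, -297.52783203125), (197.06246948242188, 219.02487182617188), 2.263867139816284)
[([449, 205], [0.634, -0.401]), ([385, 207], [0.626, -0.204]), ([382, 270], [0.433, -0.192]), ([447, 269], [0.438, -0.387]), ([454, 262], [0.459, -0.409])]
```

View pics/t1.png

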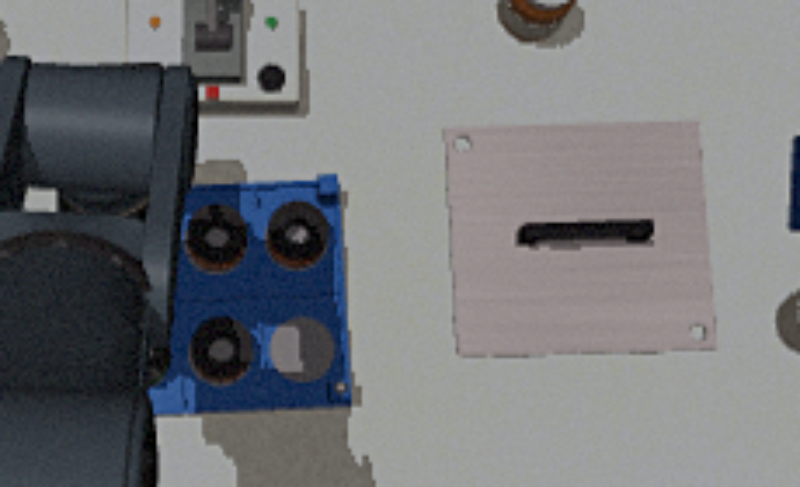

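The cover was knocked to about (0.532, −0.298), yaw 0.038 (holes at full-frame px (383,211) and (451,265), same orientation). Both views agree. Going to it.

Request:
arm_command(plan=[[-0.3,-2,0,0.007,0.003,0,5],[0,-4,0.1,0.007,0,0,5],[0,-4,0.1,0,0,0,5],[0,-4,0.1,0,0,0,5],[0,-4,0.1,0,0,0,5],[0,-4,0.1,0,0,0,5],[0,-4,0.1,0,0,0,5],[0,-4,0.1,0,0,0,5],[0,-3.8,0.1,0,0,0,5],[0,-2.4,0,0,0,0,5],[0,-0.8,0,0,0,0,5],[0,0,0,0,0,0,5]])

```text
time: 51.5
position: [0.5302, -0.2881, 0.1009]
tool_rot: [-0.008, 0.719, 0.02, 0.695]
ft_force: [-0.3, 0.8, -0.1]
grip_width: 0.05
```

```bash
python3 -c "
from m import *
to(.5318,-.2978,.03,.038)"
```

```text
t 51.5 pos [ 0.5302 -0.2881  0.1009] jaw 0.041 f [-0.3  0.8 -0.1] w 0.05 | shift [ 7.06 -1.1   0.36] turn_x 0.003 tilt fix [ 0.    -0.034 -0.018]
```

Request:
arm_command(plan=[[0,-1,0.3,0.003,-0.034,-0.018,5],[0,0,0,0,0,0,5],[0,0,0,0,0,0,5],[2,0,0,0,0,0,5],[0,0,0,0,0,0,5]])

```text
time: 52.12
position: [0.5334, -0.2912, 0.0804]
tool_rot: [-0.014, 0.708, 0.017, 0.706]
ft_force: [-0.1, 0.6, -0.5]
grip_width: 0.05
```

```bash
python3 -c "
from m import *
to(.5318,-.2978,-.004,.038)"
```

```text
t 52.125 pos [ 0.5334 -0.2912  0.0804] jaw 0.043 f [-0.1  0.6 -0.5] w 0.05 | shift [ 8.44 -0.69 -0.17] turn_x 0.005 tilt fix [-0.    -0.003 -0.004]
```

Request:
arm_command(plan=[[0,-0.7,-0.15,0.005,-0.003,-0.004,5],[0,0,0,0,0,0,5],[2,0,0,0,0,0,5],[2.5,0,0,0,0,0,5],[2,0,0,0,0,0,5],[0,0,0,0,0,0,5]])

```text
time: 52.88
position: [0.5354, -0.3011, 0.0184]
tool_rot: [-0.015, 0.705, 0.011, 0.709]
ft_force: [0.0, 0.1, 0.1]
grip_width: 0.0504
```

```bash
python3 -c "
from m import *
to(.5318,-.2978,-.004,.038)"
```

```text
t 52.875 pos [ 0.5354 -0.3011  0.0184] jaw 0.038 f [0.  0.1 0.1] w 0.0504 | shift [ 2.23  0.36 -0.36] turn_x -0.0 tilt fix [-0.     0.007  0.006]
```

Request:
arm_command(plan=[[0.8,0.35,-0.35,0,0.007,0.006,5],[0.8,0,0,0,0,0,5],[0.4,0,0,0,0,0,5],[0,0,0,0,0,0,5]])

```text
time: 53.38
position: [0.5331, -0.2989, -0.0004]
tool_rot: [-0.014, 0.706, 0.012, 0.708]
ft_force: [-0.3, -0.3, -0.1]
grip_width: 0.0501
```

```bash
python3 -c "
from m import *
to(.5318,-.2978,-.004,.038)"
```

```text
t 53.375 pos [ 5.331e-01 -2.989e-01 -4.000e-04] jaw 0.038 f [-0.3 -0.3 -0.1] w 0.0501 | shift [ 0.36  0.11 -0.12] turn_x -0.0 tilt fix [0.    0.003 0.003]
```

Request:
arm_command(plan=[[0.3,0.1,-0.1,0,0.003,0.003,5],[0,0,0,0,0,0,1],[0,0,0,0,0,0,1],[0,0,0,0,0,0,1],[0,0,0,0,0,0,1],[0,0,0,0,0,0,1],[0,0,0,0,0,0,1],[0,0,0,0,0,0,1]], grip_force=45)

```text
time: 54.38
position: [0.5324, -0.2983, -0.0028]
tool_rot: [-0.014, 0.707, 0.013, 0.707]
ft_force: [0.1, 0.2, -0.3]
grip_width: 0.0136
```

```bash
python3 -c "
from m import *
to(.5318,-.2978,.11,.038)
p,d,i=cam('top');V=p.max(-1).astype(int)
K,r,P=pose(i)
for w in ((.6107,-.1974,.006),(.4529,-.3986,.006)):
    q=K@(r.T@(np.array(w)-P));print((q[:2]/q[2]).round(1))
"
```

```text
t 54.375 pos [ 0.5324 -0.2983 -0.0028] jaw 0.038 f [ 0.1  0.2 -0.3] w 0.0136 | shift [-11.28   0.04  -0.05] turn_x -0.0 tilt fix [0. 0. 0.]
[382.8 211.7]
[450.7 263.9]
```

Handle gripped at 13.6 mm, tool upright. Seated, the cover needs TCP z ≈ 0.053. Lifting.

Request:
arm_command(plan=[[-0.6,0,0,0,0,0,1],[-1.5,0,0,0,0,0,1],[-2.5,0,0,0,0,0,1],[-3,0,0,0,0,0,1],[-3,0,0,0,0,0,1],[-1.5,0,0,0,0,0,1],[0,0,0,0,0,0,1],[0,0,0,0,0,0,1]])

```text
time: 55.42
position: [0.5305, -0.2964, 0.123]
tool_rot: [-0.012, 0.708, 0.014, 0.706]
ft_force: [-0.3, 1.0, -3.1]
grip_width: 0.0134
```

```bash
python3 -c "
from m import *
to(.4754,.0156,.12,.055)"
```

```text
t 55.425 pos [ 0.5305 -0.2964  0.123 ] jaw 0.038 f [-0.3  1.  -3.1] w 0.0134 | shift [ 0.41 31.39 -4.33] turn_x -0.017 tilt fix [ 0.    -0.003 -0.003]
```

Request:
arm_command(plan=[[-0.1,1.5,-0.2,0,0,0,1],[0,3,-0.4,-0.006,0,0,1],[0,3.4,-0.5,-0.006,0,0,1],[0,3.4,-0.5,-0.006,0,0,1],[0,3.4,-0.5,0,0,0,1],[0,3.4,-0.5,0,0,0,1],[0,3.4,-0.5,0,0,0,1],[0,3.4,-0.5,0,0,0,1],[0,2.8,-0.4,0,0,0,1],[0,1.6,-0.2,0,0,0,1],[0,0.6,0,0,0,0,1],[0,0,0,0,0,0,1]])

```text
time: 56.92
position: [0.4596, 0.0201, 0.1182]
tool_rot: [-0.014, 0.716, 0.026, 0.698]
ft_force: [1.0, -0.1, -2.8]
grip_width: 0.0133
```

```bash
python3 -c "
from m import *
to(.4754,.0156,.115,.055)"
```

```text
t 56.925 pos [0.4596 0.0201 0.1182] jaw 0.057 f [ 1.  -0.1 -2.8] w 0.0133 | shift [ 0.27 -0.54  1.55] turn_x 0.002 tilt fix [-0.    -0.025 -0.017]
```

Request:
arm_command(plan=[[0,-0.5,1.5,0,-0.025,-0.017,1],[0,0,0,0,0,0,1],[0,0,0,0,0,0,1],[0,0,0,0,0,0,1]])

```text
time: 57.42
position: [0.4777, 0.0132, 0.1176]
tool_rot: [-0.02, 0.706, 0.018, 0.708]
ft_force: [-0.2, -0.3, -3.2]
grip_width: 0.0135
```

```bash
python3 -c "
from m import *
to(.4754,.0156,.10,.055)"
```

```text
t 57.425 pos [0.4777 0.0132 0.1176] jaw 0.054 f [-0.2 -0.3 -3.2] w 0.0135 | shift [ 1.76  0.26 -0.22] turn_x -0.001 tilt fix [-0.     0.003  0.002]
```

Request:
arm_command(plan=[[0,0.25,-0.2,0,0.003,0.002,1],[0,0,0,0,0,0,1],[1.2,0,0,0,0,0,1],[1.2,0,0,0,0,0,1],[0.5,0,0,0,0,0,1],[0,0,0,0,0,0,1],[0,0,0,0,0,0,1]])

```text
time: 58.3
position: [0.4746, 0.0158, 0.0858]
tool_rot: [-0.019, 0.708, 0.019, 0.706]
ft_force: [-0.4, 0.6, -3.3]
grip_width: 0.0132
```

```bash
python3 -c "
from m import *
to(.4754,.0156,.08,.055)
o=robot.get_obs();t=o['position']
a,da,ia=cam('side');b,db,ib=cam('top');np.savez('hov.npz',a=a,b=b)
A=cv2.resize(a[225:325,270:390],(480,400),interpolation=2);B=cv2.resize(b[200:300,260:360],(320,400)) 
cv2.imwrite('pics/h.png',np.hstack([A,B]))
# expected px of cover corners/pins
for n,i in(('side',ia),('top',ib)):
    K,r,P=pose(i)
    for nm,w in (('hole1',(.5566-.0006,.1171,t[2]+.009)),('hole2',(.3955,-.0861,t[2]+.009)),('pin1',(.5566,.1171,.076)),('pin2',(.3955,-.0861,.076))):
        q=K@(r.T@(np.array(w)-P));print(n,nm,(q[:2]/q[2]).round(1))
"
```

```text
t 58.3 pos [0.4746 0.0158 0.0858] jaw 0.053 f [-0.4  0.6 -3.3] w 0.0132 | shift [ 0.58 -0.02  0.08] turn_x -0.002 tilt fix [ 0.    -0.002 -0.001]
side hole1 [286.9 278. ]
side hole2 [369.2 237.2]
side pin1 [287.1 282.4]
side pin2 [368.8 241.8]
top hole1 [276.8 222.3]
top hole2 [348.5 279.7]
top pin1 [277.4 223.4]
top pin2 [348.  280.2]
```

View pics/h.png

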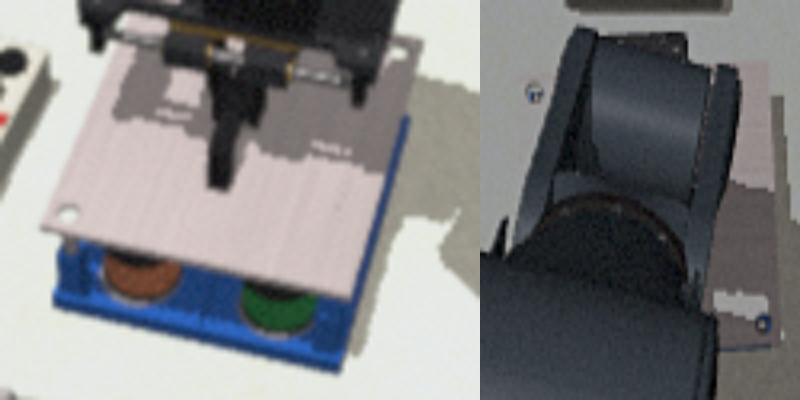

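Hovering: in the top view hole 1 is at (276.4,222.5) and hole 2 at (347.9,280.3), in the side view (286.5,277.5) and (369,237.5), all within 0.7 px of the expected spots over the pins. Lowering with force checks.

Request:
arm_command(plan=[[0.4,0,0.08,0,-0.002,-0.001,1],[0.5,0,0,0,0,0,1],[0.4,0,0,0,0,0,1],[0,0,0,0,0,0,1],[0,0,0,0,0,0,1]])

```text
time: 59.02
position: [0.476, 0.0157, 0.0725]
tool_rot: [-0.019, 0.706, 0.019, 0.707]
ft_force: [-0.0, -0.1, -3.2]
grip_width: 0.0136
```

```bash
python3 -c "
from m import *
to(.4754,.0156,.0532,.055)"
```

```text
t 59.025 pos [0.476  0.0157 0.0725] jaw 0.053 f [-0.  -0.1 -3.2] w 0.0136 | shift [ 1.93 -0.01 -0.06] turn_x -0.002 tilt fix [-0.     0.002  0.001]
```

Request:
arm_command(plan=[[0.4,0,-0.06,-0.002,0.002,0.001,1],[0.4,0,0,0,0,0,1],[0.3,0,0,0,0,0,1],[0,0,0,0,0,0,1]])

```text
time: 59.52
position: [0.4755, 0.0156, 0.0608]
tool_rot: [-0.019, 0.707, 0.02, 0.707]
ft_force: [-0.8, -0.2, -2.9]
grip_width: 0.0137
```

```bash
python3 -c "
from m import *
to(.4754,.0156,.0532,.055)"
```

```text
t 59.525 pos [0.4755 0.0156 0.0608] jaw 0.055 f [-0.8 -0.2 -2.9] w 0.0137 | shift [ 0.76 -0.   -0.01] turn_x 0.0 tilt fix [-0. -0. -0.]
```

The underside is 12 mm past the pin tips without contact force. Continue.

Request:
arm_command(plan=[[0.4,0,0,0,0,0,1],[0.2,0,0,0,0,0,1],[0.1,0,0,0,0,0,1],[0,0,0,0,0,0,1]])

```text
time: 60.02
position: [0.4756, 0.0156, 0.0534]
tool_rot: [-0.019, 0.707, 0.02, 0.707]
ft_force: [-0.2, -0.7, -2.4]
grip_width: 0.0131
```

Request:
arm_command(plan=[[0.1,0,0,0,0,0,1],[0.1,0,0,0,0,0,1],[0,0,0,0,0,0,1]])

```text
time: 60.4
position: [0.4759, 0.0156, 0.0534]
tool_rot: [-0.02, 0.706, 0.02, 0.707]
ft_force: [0.4, -0.5, -3.4]
grip_width: 0.0135
```

Request:
arm_command(plan=[[0.3,0,0,0,0,0,1],[0,0,0,0,0,0,1],[0,0,0,0,0,0,1]])

```text
time: 60.78
position: [0.4767, 0.0155, 0.0537]
tool_rot: [-0.02, 0.705, 0.02, 0.708]
ft_force: [-0.1, 0.4, -2.5]
grip_width: 0.0137
```

It stops at 0.0534, against 0.0532 predicted for flush. Release and rise.

Request:
arm_command(plan=[[0,0,0,0,0,0,4],[0,0,0,0,0,0,4],[0,0,0,0,0,0,4],[0,0,0,0,0,0,4],[-1,0,0,0,0,0,4],[-2,0,0,0,0,0,4],[-4,0,0,0,0,0,4],[-4,0,0,0,0,0,4],[-3,-3,0,0,0,0,4],[0,-5,0,0,0,0,4],[0,-5,0,0,0,0,4],[0,-5,0,0,0,0,4]])

```text
time: 62.28
position: [0.4874, -0.1658, 0.2037]
tool_rot: [-0.024, 0.703, 0.021, 0.71]
ft_force: [1.4, 0.3, -0.1]
grip_width: 0.0404
```

Request:
arm_command(plan=[[0,-5,0,0,0,0,4],[0,-5,0,0,0,0,4],[0,-5,0,0,0,0,4],[0,-2,0,0,0,0,4],[0,0,0,0,0,0,4]])

```text
time: 62.9
position: [0.4972, -0.3434, 0.2077]
tool_rot: [-0.023, 0.702, 0.019, 0.711]
ft_force: [-0.9, 0.8, -0.0]
grip_width: 0.0402
```

```bash
python3 -c "
from m import *
to(.4754,.0156,.0532)
a,da,ia=cam('side');b,db,ib=cam('top')
A=cv2.resize(a[205:405,230:390],(400,500),interpolation=2);B=cv2.resize(b[150:300,190:370],(400,333));B=cv2.copyMakeBorder(B,0,167,0,0,0)
cv2.imwrite('pics/f.png',np.hstack([A,B]))
for n,p,d,i in (('side',a,da,ia),('top',b,db,ib)):
    C=cloud(d,i);bb=cv2.GaussianBlur(p,(5,5),0).astype(int)
    m=(bb[...,2]-bb[...,1]>5)&(p.max(-1)>90)&(abs(C[...,0]-.475)<.1)&(abs(C[...,1]-.0156)<.11)&(C[...,2]>.04)&(C[...,2]<.09)
    X=C[m];c=np.linalg.lstsq(np.c_[X[:,:2]-[.4754,.0156],np.ones(len(X))],X[:,2],rcond=None)[0];print(n,len(X),'slopes',c[:2].round(4),'z',c[2].round(4))
"
```

```text
t 62.9 pos [ 0.4972 -0.3434  0.2077] jaw 0.059 f [-0.9  0.8 -0. ] w 0.0402 | shift [15.25 36.05 -0.26] turn_x None tilt fix [0.    0.013 0.006]
side 4345 slopes [0.0001 0.001 ] z 0.0614
top 1045 slopes [-0.0046 -0.0047] z 0.0619
```

View pics/f.png

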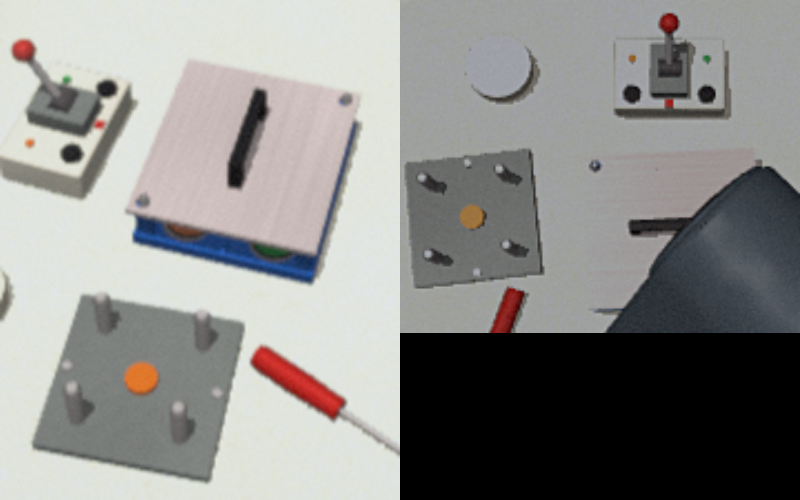

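Cover is level (plate top 61–62 mm against 62 mm expected), pins show through both holes. One numeric check on the lever angle before handing in.

```bash
python3 -c "
from m import *
for n,c in (('side',(210,245,225,262)),('top',(150,175,295,330))):
    p,d,i=cam(n);hsv=cv2.cvtColor(p,cv2.COLOR_BGR2HSV);H,S,V=[hsv[...,k].astype(int) for k in range(3)]
    m=(S>120)&((H<8)|(H>172));m[:c[0]]=0;m[c[1]:]=0;m[:,:c[2]]=0;m[:,c[3]:]=0
    for q,a in blobs(m,15,400): print(n,q,a,ray(i,*q,.1372))
    C=cloud(d,i);z=C[...,2];k=(z>.035)&(z<.055)&(abs(C[...,0]-.69)<.1)&(abs(C[...,1]-.02)<.12)
    X=C[k][:,:2].astype(np.float32)
    g=(p.min(-1)>120)&k;print(n,'driver rect',cv2.minAreaRect(C[g][:,:2].astype(np.float32)*1000),np.percentile(X[:,0],[1,99]))
"
```

```text
side [238.7755102  224.55102041] 49 [0.73025295 0.02058173 0.1372    ]
side driver rect ((690.034423828125, 24.327510833740234), (100.26307678222656, 156.20748901367188), 0.528469443321228) [0.6394184  0.73761154]
top [310.57142857 159.875     ] 56 [0.72778523 0.02322964 0.1372    ]
top driver rect ((689.4019165039062, 23.98183822631836), (99.19174194335938, 148.08883666992188), 0.36096811294555664) [0.63786062 0.73532681]
```

Ball is 38–41 mm past the driver's centre, where 38.4 mm is fully off. Handing in.

```bash
python3 -c "
from rig import workorder
print(workorder.hand_in())"
```

```text
the job is handed in; nothing more can be done
None
```

The job is done and handed in at about 63 s on the robot's clock; the hand-in itself gives no verdict.

- **Lever:** I gripped the red ball and swung it away from the robot until it stopped. In both cameras it ends 38–41 mm past the driver's centre, and fully off is 38.4 mm.
- **Coils:** All four copper coils came up off their posts and were lowered into compartments (+48,−70), (+48,0), (−48,0) and (+48,+70). Pictures taken before covering showed them standing flat, one to a compartment, with the green stored coil left where it was.
- **Cover:** It had been knocked about 2 cm, so I measured it again before gripping the handle. It now sits over both pins with the gripper clear of it. The plate top reads 61–62 mm (62 expected), and the fitted slope is under 0.005.

**What disagreed along the way:**
- **Fingertips:** The cameras showed the fingertips about 25–30 mm above the reported tool point. Because of that, the first ball grip slipped and the first coil grip closed on nothing. After I allowed for it, every grasp held.
- **Force at seating:** The wrist force still read about −2.5 to −3.4 N when the cover seated. I judged flush by the height where it stopped (53.4 mm against 53.2 predicted) and by the depth images.

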